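Lock stone samples onto a display rail with cam locks

ROBOT

A 7-joint arm with a two-finger parallel gripper is mounted at the origin on the work surface. World frame = base frame: x ahead of the robot, y to its left, z up, the work surface at z = 0. Lengths are in m, angles in rad, forces in N, time in s.
With the tool pointing down it reaches from about 0.4 to 0.85 m from the base axis. Payload 10.4 kg.
Tool frame: the origin (TCP) lies at the centre of the arm's flange, where the gripper is bolted on; the fingertips stand 173 mm ahead of it and the grasp point (between the pads) lies 155 mm ahead of it; z points along the fingers, y is the line along which they close (so a half turn about z gives the same grasp; the last joint's range is limited). The gripper opens to 85 mm and grips with 20 to 120 N. Pads are 22 mm wide; open, the fingers measure 114 mm over their backs; the gripper's body (76 mm by 85 mm) begins 54 mm behind the grasp point. The pads swing forward as they close: fully open they stand 13 mm farther back than shut.
Start: joints at [1.139, 0.332, -0.065, 1.46, 0.022, 1.35, -0.088], TCP at [0.248, -0.573, 0.405] pointing down, gripper open.
Joint ranges: [-2.6, 2.6], [-0.5, 2.12], [-1.47, 1.34], [0.16, 2.42], [-1.27, 4.41], [0.06, 2.06], [-2.6, 2.6]. Speed limits (rad/s): [2.22, 2.22, 2.79, 2.79, 3.14, 3.14, 3.14].

INTERFACE

Orientations are given as a unit quaternion [x, y, z, w].
In Python, from workcell import manip, viewer, finder gives the robot as it stands.
- The arm moves only by the tool arm_command, never from a script. Its argument "plan" is a list of rows, each an object with "dp": the shift along the tool's x, y, z in mm, a list of three; "spin": the turn about the tool's z in rad. A call has 1 to 5 rows; each row shifts and turns the commanded pose from where the row before left it, along the tool's axes as they then stand; what a row does not reach is not made up. A row lasts 1/10 s, in which the tool goes at most 50 mm and 8.59 degrees, less where a joint would pass 70% of its speed; a pose out of reach is approached as far as the arm can. A call is refused whole if a number of a shift passes 50 or a number of a turn 0.15, either way. A call with a gripper value outside its range is refused whole. "grip" is the closure, from -1 (fully open) to 1 (shut), set as the call begins (left out, the last holds). The fingers move at their own pace and stop on an object; "newtons" is the grip in N (left out, the last holds). Time passes only in rows, so rows that do not move let the fingers close. It gives the time, the measured TCP pose, the force, the opening and the grip force at its end, in the units of the state.
- manip.get_obs(): the state, without advancing time (a new reading comes with each control period).
- viewer.camera(name): name is "scene" or "top" or "wrist"; returns the picture (384x512x3 uint8, blue, green, red); there is no depth.
- viewer.camera_params(name): a dict with "vertical_fov" (degrees; the focal length in pixels is half the picture's height over the tangent of half this angle, whatever the lens; pixels are square), "cx", "cy" (the principal point, pixels), "R" (3x3) and "t" (3): a world point X has camera coordinates R X + t; the wrist camera has in their place "T_tool_cam" (4x4, takes a point from camera to tool coordinates, whose origin is the TCP and whose axes are the flange's). Camera axes: x right, y down, z forward; pixel columns grow to the right and rows downward; lengths in m; the calibration is good to about 2 mm. A picture is of the moment at which its call begins: read the wrist's pose just before it. camera_params takes no time and is no camera call.
- manip.hand_in(): hands the job in; it is judged then, once.
Trained networks look in the newest picture that a camera, given by its name, has taken for a name from the list of things; names that differ only in an ending like _2 or _b are one class to them, and where a whole thing is asked for, a point or a joint stands for the part that bears it (a point fixed in the world has none). Each returns a list of dicts, best first, with "score" (0 to 1); they miss things now and then, are a little off and sometimes report something else, mostly with a low value. They report only what shows in the picture. A call takes as long as a camera call. They do not tell look-alikes from the thing itself.
- finder.find_in(camera, thing): "position" ([x, y, z] in m, in world coordinates, good to about 4 mm: the middle of the surface that is visible of it).
The state is a dict: "clock": time; "joint_pos": joint angles; "joint_velocities": joint speeds; "tau": joint torques, N m; "position": TCP position; "ee_rot": TCP orientation; "ft_force": force on the tool from outside, world axes, zero at the start; "torque": the same for the moment, N m; "grip_width": opening from 0.0 (shut) to 1.0 (fully open); "grasp_force": force on a finger pad.
Only numpy, scipy, OpenCV 4.12 (cv2) and the standard library are available. Lean on these libraries where they do the work, as an engineer would, in place of code of your own. Each camera call takes 0.05 s, during which the arm holds its last target. There are 200 camera calls.

TASK

Mount every bolted stone sample on the display rail: slide it along the table, without lifting it, into the dock before it until its bolt is inside the cam, and then use the screwdriver (not the fingers) to turn that dock's cam disc clockwise until it stops, so that the sample is drawn tight and square against the rail. Finish with the screwdriver standing back in its stand, and leave the loose plain stones, the mug and the tape measure where they are.

Things in the scene. Friction and masses are not known exactly. Their poses are not given: they have to be found in the camera images.
- rail: aluminium display rail, fixed, 470 mm long along its y, 70 mm deep, 40 mm high. Origin: on the table below the middle cam's axis; x points away from the robot. Its front face, against which samples are drawn, is the plane x = -30 mm. Three docks at y = -150, 0, +150 mm, each with a 16 mm wide notch in the face for the bolt.
- slab1_center (a point): stone sample 1 (may be absent): marble, 90 mm (x) by 66 (y) by 30 high, 0.5 kg, starts askew before dock 1. Point: the block's centre. A steel bolt sticks out of its +x end: neck 6 mm, head an upright pin 9 mm across, 24 high, axis at x = +67 mm. Home, this centre is 75 mm short of the cam's axis; up to 5 mm less far in, the cam still catches the head. Its start: 65 to 92 mm off the face.
- slab2_center (a point): stone sample 2 (may be absent): marble, 90 mm (x) by 66 (y) by 30 high, 0.5 kg, starts askew before dock 2. Point: the block's centre. A steel bolt sticks out of its +x end: neck 6 mm, head an upright pin 9 mm across, 24 high, axis at x = +67 mm. Home, this centre is 75 mm short of the cam's axis; up to 5 mm less far in, the cam still catches the head. Its start: 65 to 92 mm off the face.
- slab3_center (a point): stone sample 3 (may be absent): marble, 90 mm (x) by 66 (y) by 30 high, 0.5 kg, starts askew before dock 3. Point: the block's centre. A steel bolt sticks out of its +x end: neck 6 mm, head an upright pin 9 mm across, 24 high, axis at x = +67 mm. Home, this centre is 75 mm short of the cam's axis; up to 5 mm less far in, the cam still catches the head. Its start: 65 to 92 mm off the face.
- dock1 (a point): point on the table on the axis of cam 1; axes as the rail's. Two 24 mm high guide cheeks reach from the face (x = -30 mm) to x = -89 mm, about 98 mm apart at the mouth, narrowing to 69 mm for the last 32 mm. Two sprung buffers at y = +-22 mm, 15 mm up, stand 5 mm out of the face, yield fully to 7 N for the pair and push an unlocked sample back by up to 5 mm.
- dock2 (a point): point on the table on the axis of cam 2; axes as the rail's. Two 24 mm high guide cheeks reach from the face (x = -30 mm) to x = -89 mm, about 98 mm apart at the mouth, narrowing to 69 mm for the last 32 mm. Two sprung buffers at y = +-22 mm, 15 mm up, stand 5 mm out of the face, yield fully to 7 N for the pair and push an unlocked sample back by up to 5 mm.
- dock3 (a point): point on the table on the axis of cam 3; axes as the rail's. Two 24 mm high guide cheeks reach from the face (x = -30 mm) to x = -89 mm, about 98 mm apart at the mouth, narrowing to 69 mm for the last 32 mm. Two sprung buffers at y = +-22 mm, 15 mm up, stand 5 mm out of the face, yield fully to 7 N for the pair and push an unlocked sample back by up to 5 mm.
- disc1 (a point): cam disc 1, 50 mm across, its flat top 42 mm above the table. Point: centre of the top. A straight slot is cut in the top along this frame's y: 30 mm long, 8 mm wide, flared to about 14 mm at the top, 8 mm deep. It turns with the cam.
- disc2 (a point): cam disc 2, 50 mm across, its flat top 42 mm above the table. Point: centre of the top. A straight slot is cut in the top along this frame's y: 30 mm long, 8 mm wide, flared to about 14 mm at the top, 8 mm deep. It turns with the cam.
- disc3 (a point): cam disc 3, 50 mm across, its flat top 42 mm above the table. Point: centre of the top. A straight slot is cut in the top along this frame's y: 30 mm long, 8 mm wide, flared to about 14 mm at the top, 8 mm deep. It turns with the cam.
- cam1 (a joint): rotation of cam 1 in rad: 0 = unlocked (slot along the rail), grows clockwise seen from above, stop at 1.7 = fully locked (slot about square to the rail). Starts at 0 to 0.15. Stays where it is left; takes up to about 0.3 N m. The bolt can enter only below about 0.2.
- cam2 (a joint): rotation of cam 2 in rad: 0 = unlocked (slot along the rail), grows clockwise seen from above, stop at 1.7 = fully locked (slot about square to the rail). Starts at 0 to 0.15. Stays where it is left; takes up to about 0.3 N m. The bolt can enter only below about 0.2.
- cam3 (a joint): rotation of cam 3 in rad: 0 = unlocked (slot along the rail), grows clockwise seen from above, stop at 1.7 = fully locked (slot about square to the rail). Starts at 0 to 0.15. Stays where it is left; takes up to about 0.3 N m. The bolt can enter only below about 0.2.
- driver_tip (a point): end of the screwdriver's flat blade; z points up from the tip to the handle, x along the blade's width. Blade 18 mm wide (x), 4 mm thick (y), 22 mm long, then a 10 mm round shank up to 70 mm, a square collar 40 mm wide from 70 to 76 mm, and a square handle 28 by 28 mm (sides along x and y) from 76 to 156 mm above the tip.
- driver_grip (a point): middle of the screwdriver's handle, 116 mm above the tip; axes as the tip's. The screwdriver weighs 0.15 kg.
- holder: screwdriver stand, fixed: a wooden block 70 by 70 by 80 mm with a 25 mm square through-hole along its axis, sides along its x and y. The screwdriver stands in it, collar resting on the top, tip 10 mm above the table, its x along the stand's x. Origin: middle of the underside.
- block1_center (a point): centre of a loose plain stone sample, 55 x 55 x 22 mm, lower one of a stack; a bystander
- block2_center (a point): the same, of plaster-white stone, 55 x 55 x 22 mm, upper one of the stack; a bystander
- block3_center (a point): centre of a loose plain stone sample 50 x 40 x 20 mm lying on top of the rail between docks 1 and 2 (its underside 40 mm up); a bystander
- block4_center (a point): centre of a loose plain stone sample 45 x 45 x 18 mm lying on top of the rail between docks 2 and 3 (its underside 40 mm up); a bystander
- mug_center (a point): middle of a white mug, 80 mm across, 90 mm high; a bystander
- tape_center (a point): middle of a grey tape measure case 70 x 40 x 65 mm, standing; a bystander
There are look-alikes about, which are no part of the job. What is shaped like the part that bears slab1_center but pink or red is not meant.

How it is judged:
By the outcome, as a careful person would: the job done as asked, in the order asked, and still so for the second after the job is handed in, with the robot touching nothing.
Of slab1, slab2, slab3 only 2 to 3 are there at a start; the rules pass over those that are not, and their reading is None.
At some moment in a run one of slab1, slab2, slab3 may be knocked a few centimetres aside while the robot is not near it.
It also fails if it takes over 210 s, if anything falls off the work surface, if the arm or the gripper's body presses on something with over 40 N, if the wrist force passes 120 N, or if a joint passes its speed limit or range.

## Working session

There is one attempt and no reset: what is moved stays moved. The work goes in short steps, Python scripts to look and compute and a tool call to move; the robot and the scene stay as the last step left them, time stands still between calls to the robot, and variables do not carry over. Pictures are saved under pics/ and viewed, at most 14 in all, crops included, and the job is handed in when it is done.

Besides the shell and the picture viewer there is one more tool, called after "Call:" by a JSON object that holds its "api" and its "payload". arm_command: Moves the arm, as the interface text tells. Its arguments: {"type":"object","properties":{"plan":{"type":"array","items":{"type":"object","properties":{"dp":{"type":"array","items":{"type":"number"}},"spin":{"type":"number"}}}},"grip":{"type":"number"},"newtons":{"type":"number"}},"required":["plan"]}

```bash
mkdir -p pics; ls
cat > h.py <<'E'
import numpy as np, cv2
from scipy.spatial.transform import Rotation as Rn
from workcell import manip, viewer, finder
def cam(name):
    p=viewer.camera_params(name); f=192/np.tan(np.radians(p['vertical_fov'])/2)
    if 'R' in p: R=np.array(p['R']); t=np.array(p['t'])
    else:
        o=manip.get_obs(); T=np.eye(4); T[:3,:3]=Rn.from_quat(o['ee_rot']).as_matrix(); T[:3,3]=o['position']
        M=np.linalg.inv(T@np.array(p['T_tool_cam'])); R=M[:3,:3]; t=M[:3,3]
    return f,p['cx'],p['cy'],R,t
def proj(c,X):
    f,cx,cy,R,t=c; q=R@np.array(X)+t; return np.array([cx+f*q[0]/q[2],cy+f*q[1]/q[2]])
def unproj(c,u,v,z):
    f,cx,cy,R,t=c; d=R.T@np.array([(u-cx)/f,(v-cy)/f,1]); o=-R.T@t; return o+d*(z-o[2])/d[2]
E
python3 - <<'E'
from h import *
o=manip.get_obs(); print({k:np.round(v,3) for k,v in o.items()})
for n in ('scene','top'):
    im=viewer.camera(n); cv2.imwrite(f'pics/{n}0.png',cv2.resize(im,(800,600)))
    c=cam(n); print(n,c[0],c[1:3],np.round(-c[3].T@c[4],3),np.round(c[3],2).tolist())
    for th in ['rail','slab1_center','dock1','disc1','driver_grip','holder','block1_center','mug_center','tape_center']:
        r=finder.find_in(n,th)
        print(th,[(round(d['score'],2),np.round(d['position'],3).tolist()) for d in r[:5]])
print(manip.get_obs()['clock'])
E
```

```text
pics
{'clock': np.float64(0.0), 'joint_pos': array([ 1.139,  0.333, -0.065,  1.461,  0.022,  1.35 , -0.088]), 'joint_velocities': array([ 0.   , -0.001, -0.002, -0.001,  0.   , -0.001, -0.002]), 'tau': array([-1.0000e-03, -6.2545e+01,  4.9000e-02, -3.9161e+01,  1.6000e-02,
        1.0000e-02,  0.0000e+00]), 'position': array([ 0.248, -0.573,  0.404]), 'ee_rot': array([ 0.979,  0.203, -0.   , -0.001]), 'ft_force': array([-0.351,  0.032,  0.58 ]), 'torque': array([-0.017,  0.01 , -0.047]), 'grasp_force': np.float64(0.0), 'grip_width': np.float64(1.001)}
scene 366.9628223492257 (251.3035914381719, 191.35049725817612) [ 1.347 -0.367  0.954] [[0.39, 0.92, 0.0], [0.63, -0.26, -0.73], [-0.67, 0.29, -0.68]]
rail [(0.73, [0.696, -0.053, 0.037]), (0.5, [0.451, 0.372, 0.13]), (0.31, [0.676, -0.033, 0.043])]
slab1_center [(0.73, [0.533, -0.19, 0.034]), (0.63, [0.352, -0.169, 0.034]), (0.62, [0.36, -0.334, 0.033]), (0.45, [0.696, -0.052, 0.044])]
dock1 [(0.98, [0.694, -0.055, 0.04])]
disc1 [(0.74, [0.671, -0.036, 0.043]), (0.45, [0.675, -0.18, 0.043]), (0.17, [0.451, 0.37, 0.13])]
driver_grip [(0
[... 407 characters left out ...]
0.98, -0.0, -0.2], [0.2, 0.0, -0.98]]
rail [(0.67, [0.67, -0.034, 0.04])]
slab1_center [(0.93, [0.516, -0.191, 0.029]), (0.71, [0.342, -0.161, 0.028]), (0.67, [0.346, -0.332, 0.032]), (0.48, [0.677, -0.033, 0.043]), (0.3, [0.673, 0.039, 0.055])]
dock1 [(0.84, [0.671, -0.029, 0.042])]
disc1 [(0.67, [0.677, -0.034, 0.04]), (0.6, [0.672, 0.121, 0.043]), (0.48, [0.673, -0.181, 0.043])]
driver_grip [(0.8, [0.435, 0.369, 0.134])]
holder [(0.69, [0.429, 0.359, 0.081]), (0.61, [0.606, -0.412, 0.064])]
block1_center [(0.38, [0.488, -0.364, 0.019]), (0.21, [0.436, 0.368, 0.135])]
mug_center [(0.56, [0.655, 0.464, 0.046]), (0.46, [0.674, -0.036, 0.041])]
tape_center [(0.66, [0.607, -0.412, 0.064])]
1.0
```

View pics/top0.png

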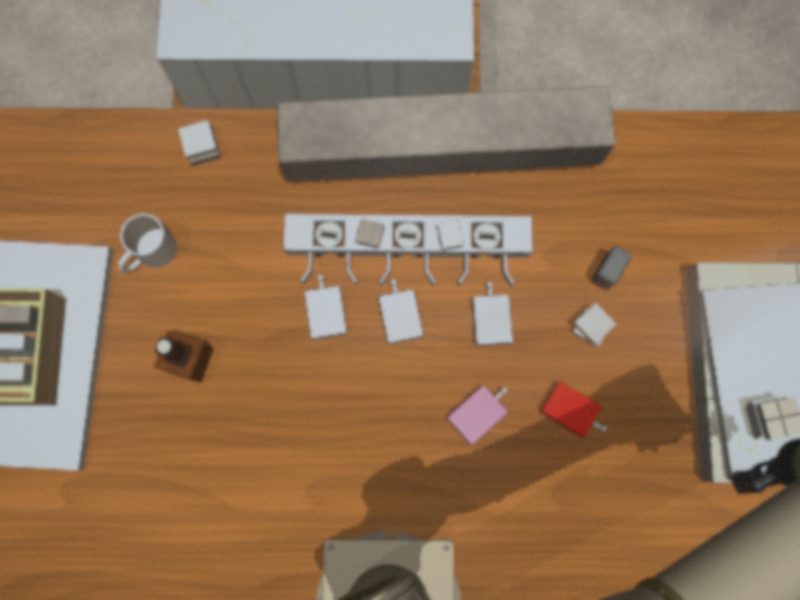

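View pics/scene0.png

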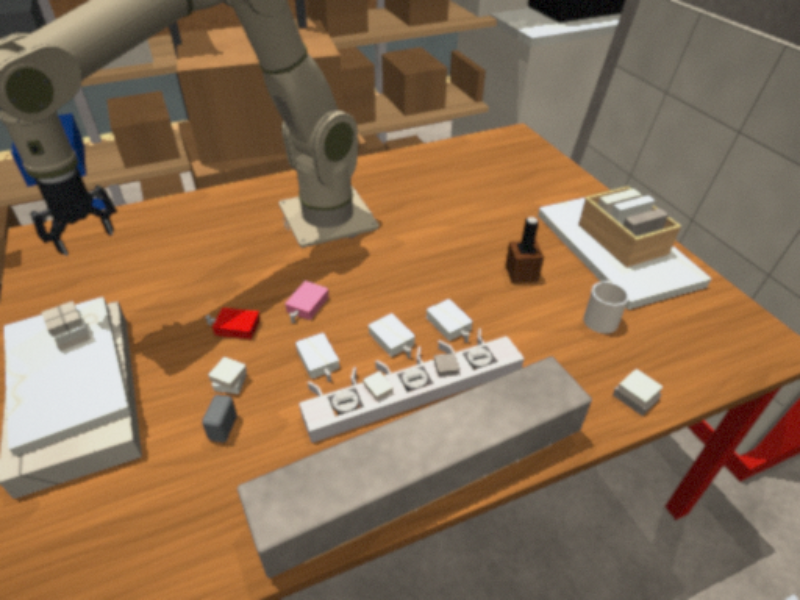

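The top picture shows three white bolted slabs in front of the docks, at about (325,312), (401,315) and (492,320). These fit the description. The pink one (478,414) and the red one (571,409) are look-alikes. The driver stands at (165,348), and the stacks, mug and tape are clear of it. Next I move the wrist camera over the slabs, where I can confirm with a crop.

Call:
{"api": "arm_command", "payload": {"plan": [{"dp": [37,-33,-8]},{"dp": [37,-33,-8]},{"dp": [37,-33,-8]},{"dp": [37,-33,-8]},{"dp": [37,-33,-8]}], "grip": -1}}

```text
invalid input at $.plan[0]: expected keys dp, spin
```

Call:
{"api": "arm_command", "payload": {"plan": [{"dp": [37,-33,-8]},{"dp": [37,-33,-8]},{"dp": [37,-33,-8]},{"dp": [37,-33,-8]},{"dp": [37,-33,-8]}]}}

```text
invalid input at $.plan[0]: expected keys dp, spin
```

Call:
{"api": "arm_command", "payload": {"plan": [{"dp": [37,-33,-8]},{"dp": [37,-33,-8]},{"dp": [0,0,0],"spin": 0.14},{"dp": [0,0,0],"spin": 0.14},{"dp": [0,0,0],"spin": 0.13}]}}

```text
invalid input at $.plan[0]: expected keys dp, spin
```

```bash
cat >> h.py <<'E'
def pose():
    o=manip.get_obs(); M=Rn.from_quat(o['ee_rot']).as_matrix(); return np.array(o['position']),M,np.arctan2(M[1,0],M[0,0]),o
def todp(target,n=1):
    p,M,h,o=pose(); d=M.T@(np.array(target)-p)*1000; return np.round(d/n,1)
def status():
    p,M,h,o=pose(); print('t %.1f'%o['clock'],'pos',np.round(p,4),'head %.4f'%h,'tilt',np.round(M[:2,2],4),'q',np.round(o['joint_pos'],2),'F',np.round(o['ft_force'],1),'w %.3f'%o['grip_width'],'gf %.0f'%o['grasp_force'])
E
python3 - <<'E'
from h import *
status(); print(np.round(viewer.camera_params('wrist')['T_tool_cam'],3).tolist())
im=viewer.camera('wrist'); cv2.imwrite('pics/w1raw.png',im); cv2.imwrite('pics/w1.png',cv2.resize(im,(800,600)))
np.save('w1.npy',np.array(cam('wrist'),dtype=object),allow_pickle=True)
for th in ['slab1_center','disc1']:
    print(th,[(round(d['score'],2),np.round(d['position'],3).tolist()) for d in finder.find_in('wrist',th)[:5]])
E
```

```text
t 1.0 pos [ 0.2485 -0.5735  0.4048] head 0.4088 tilt [ 0.0001 -0.0001] q [ 1.14  0.33 -0.06  1.46  0.02  1.35 -0.09] F [ 0.7  1.5 -1.4] w 1.003 gf 0
[[-0.001, -0.951, -0.308, 0.079], [1.0, -0.001, 0.0, -0.0], [-0.001, -0.308, 0.951, 0.031], [0.0, 0.0, 0.0, 1.0]]
slab1_center [(0.84, [0.334, -0.355, 0.03])]
disc1 []
```

View pics/w1.png

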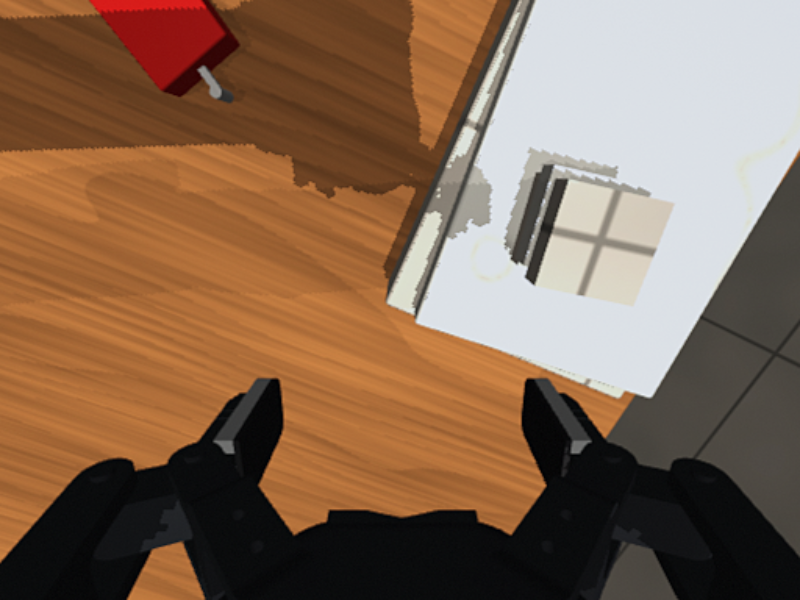

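The move needs "spin" in every row, so it was refused. The picture shows only the red decoy and the tray. I'll repeat it, aiming the view at the docks.

Call:
{"api": "arm_command", "payload": {"plan": [{"dp": [40,-25,-10],"spin": 0},{"dp": [40,-25,-10],"spin": 0},{"dp": [40,-25,-10],"spin": 0},{"dp": [40,-25,-10],"spin": 0},{"dp": [40,-25,-10],"spin": 0}], "grip": -1}}

```text
clock: 1.65
position: [0.383, -0.3775, 0.4554]
ee_rot: [0.979, 0.203, 0.0, 0.0]
ft_force: [1.0, -0.1, -0.1]
grip_width: 1.0
grasp_force: 0.0
```

Call:
{"api": "arm_command", "payload": {"plan": [{"dp": [40,-25,-10],"spin": 0},{"dp": [40,-25,-10],"spin": 0},{"dp": [40,-25,-10],"spin": 0},{"dp": [40,-25,-10],"spin": 0},{"dp": [40,-25,-10],"spin": 0}]}}

```text
clock: 2.15
position: [0.5167, -0.1833, 0.5055]
ee_rot: [0.979, 0.203, 0.0, 0.0]
ft_force: [0.3, -1.4, 0.1]
grip_width: 1.0
grasp_force: 0.0
```

Call:
{"api": "arm_command", "payload": {"plan": [{"dp": [40,-25,-10],"spin": 0},{"dp": [40,-25,-10],"spin": 0},{"dp": [40,-25,-10],"spin": 0.14},{"dp": [35,-40,-10],"spin": 0.14},{"dp": [0,0,0],"spin": 0.13}]}}

```text
clock: 2.65
position: [0.6186, -0.0177, 0.5441]
ee_rot: [1.0, 0.003, 0.0, -0.002]
ft_force: [-1.0, 0.8, -0.5]
grip_width: 0.998
grasp_force: 0.0
```

Run:
```python
from h import *
status()
im=viewer.camera('wrist'); cv2.imwrite('pics/w2raw.png',im); cv2.imwrite('pics/w2.png',cv2.resize(im,(800,600)))
print(cam('wrist')[0:3])
for th in ['slab1_center','disc1']:
    print(th,[(round(d['score'],2),np.round(d['position'],3).tolist()) for d in finder.find_in('wrist',th)[:5]])
```

```text
t 2.6 pos [ 0.6186 -0.0177  0.5441] head 0.0064 tilt [0.0008 0.0041] q [ 0.3   0.33 -0.47  1.21  0.14  1.64 -1.7 ] F [-1.   0.8 -0.5] w 0.998 gf 0
(np.float64(265.7873523709703), 257.0765328380206, 192.79554907718583)
slab1_center [(0.88, [0.361, -0.331, 0.025]), (0.75, [0.522, -0.188, 0.028]), (0.53, [0.682, -0.034, 0.038])]
disc1 [(0.96, [0.675, -0.183, 0.042]), (0.57, [0.671, -0.034, 0.037])]
```

View pics/w2.png

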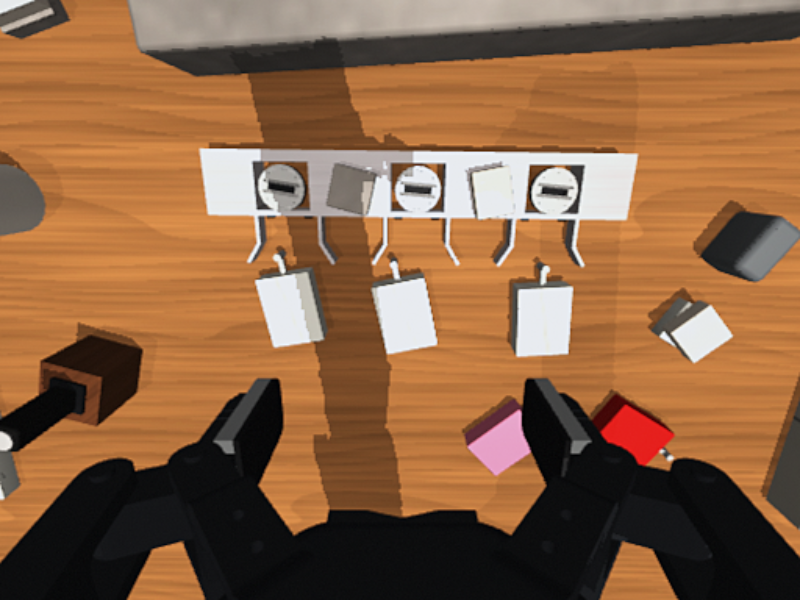

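The crop confirms three white slabs with steel bolts, at (290,307), (405,313) and (541,318). They stand before docks 3, 2 and 1. The pink and red look-alikes lie well behind them. The driver stand is at the left, at (90,380).

```bash
cat >> h.py <<'E'
def rect(im,c,roi,z,thr=None):
    "white face in roi (u0,v0,u1,v1; raw px): centre, sizes, yaw of its long side nearest world x"
    u0,v0,u1,v1=roi; s=im[v0:v1,u0:u1].astype(int); sat=s.max(2)-s.min(2)
    m=((sat<45)&(s.min(2)>(thr or 110))).astype(np.uint8)
    n,l,st,ce=cv2.connectedComponentsWithStats(cv2.morphologyEx(m,cv2.MORPH_OPEN,np.ones((5,5),np.uint8)))
    k=1+st[1:,4].argmax(); ys,xs=np.where(l==k)
    P=np.array([unproj(c,x+u0+a,y+v0+b,z)[:2] for x,y in zip(xs,ys) for a in(-.5,.5) for b in(-.5,.5)],np.float32)
    b=cv2.boxPoints(cv2.minAreaRect(P*1000)); e=[b[1]-b[0],b[2]-b[1]]; L=max(e,key=np.linalg.norm); S=min(e,key=np.linalg.norm)
    L=L if L[0]>0 else -L
    return b.mean(0).round(1),np.linalg.norm(L).round(1),np.linalg.norm(S).round(1),np.arctan2(L[1],L[0]).round(3)
E
python3 - <<'E'
from h import *
im=cv2.imread('pics/w2raw.png'); c=cam('wrist')
for roi in ((155,168,215,228),(232,172,285,230),(322,174,372,232)):
    for thr in (110,170): print(rect(im,c,roi,0.03,thr))
# rail corners top at 800px: 
for n,(u,v),z in (('railFL',(208,213),.04),('railFR',(629,219),.04),('railBL',(202,149),.04),('railBR',(637,155),.04),('d3',(282,187),.042),('d2',(418,189),.042),('d1',(554,190),.042),('bolt3',(278,256),.027),('bolt2',(393,262),.027),('bolt1',(544,267),.027)):
    print(n,np.round(unproj(c,u*.64,v*.64,z)*1000,1)[:2])
g=cv2.resize(im[80:240,120:390],(800,474),interpolation=cv2.INTER_CUBIC); cv2.imwrite('pics/w2c.png',g)
E
```

```text
(array([528.7, 111.5], dtype=float32), np.float32(91.9), np.float32(68.0), np.float32(0.169))
(array([528.6, 112.3], dtype=float32), np.float32(91.3), np.float32(66.2), np.float32(0.165))
(array([520.8, -29.5], dtype=float32), np.float32(92.3), np.float32(68.5), np.float32(0.21))
(array([521.1, -29.7], dtype=float32), np.float32(91.6), np.float32(68.0), np.float32(0.209))
(array([ 514.7, -201.5], dtype=float32), np.float32(92.4), np.float32(68.7), np.float32(0.059))
(array([ 514.6, -201.8], dtype=float32), np.float32(91.1), np.float32(67.4), np.float32(0.063))
railFL [646.7 190.8]
railFR [ 642.1 -281. ]
railBL [713.9 187.9]
railBR [ 709.9 -277.9]
d3 [675.2 105.2]
d2 [673.7 -43.3]
d1 [ 673.3 -192.3]
bolt3 [595.5 120.8]
bolt2 [588.8 -15.5]
bolt1 [ 583.5 -196.1]
```

View pics/w2c.png

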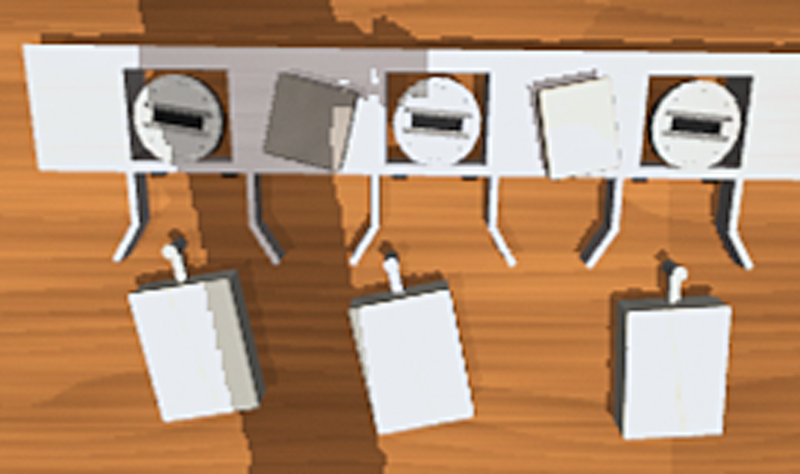

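The picture was taken while the arm was still settling. I'll retake it from the settled pose and measure again.

Run:
```python
from h import *
status(); c=cam('wrist')
im=viewer.camera('wrist'); cv2.imwrite('pics/w3raw.png',im); 
old=cv2.imread('pics/w2raw.png')
s,_=cv2.phaseCorrelate(old[:240].mean(2),im[:240].mean(2)); print('shift',s)
for roi in ((155,168,215,228),(232,172,285,230),(322,174,372,232)):
    r=[int(a+b) for a,b in zip(roi,(s[0],s[1])*2)]
    print(rect(im,c,r,0.03,110))
for n,(u,v),z in (('railFL',(208,213),.04),('railFR',(629,219),.04),('railBL',(202,149),.04),('railBR',(637,155),.04),('d3',(282,187),.042),('d2',(418,189),.042),('d1',(554,190),.042),('bolt3',(278,256),.027),('bolt2',(393,262),.027),('bolt1',(544,267),.027)):
    print(n,np.round(unproj(c,u*.64+s[0],v*.64+s[1],z)*1000,1)[:2])
im=viewer.camera('top');c=cam('top')
for th in ['disc1']: print(th,[(round(d['score'],2),np.round(d['position'],3).tolist()) for d in finder.find_in('top',th)[:5]])
for n,u,v in (('d3',329,234),('d2',408,235),('d1',487,236)): print(n,np.round(unproj(c,u*.64,v*.64,.042)*1000,1)[:2])
for roi in ((190,180,226,220),(240,182,275,222),(300,186,332,224)): print(rect(im,c,roi,0.03,110))
```

```text
t 2.8 pos [ 0.6173 -0.0253  0.5436] head 0.0050 tilt [-0.0003 -0.0005] q [ 0.3   0.32 -0.46  1.21  0.14  1.64 -1.69] F [ 0.  -0.8 -0. ] w 1.001 gf 0
shift (-5.503356754658455, -1.141893254944364)
(array([529.9, 121.5], dtype=float32), np.float32(92.5), np.float32(68.2), np.float32(0.163))
(array([522.6, -19.7], dtype=float32), np.float32(92.4), np.float32(68.5), np.float32(0.212))
(array([ 516.8, -191.5], dtype=float32), np.float32(92.4), np.float32(68.5), np.float32(0.062))
railFL [648.6 200.1]
railFR [ 644. -271.]
railBL [715.6 196.8]
railBR [ 711.7 -268.3]
d3 [677.  114.5]
d2 [675.6 -33.9]
d1 [ 675.2 -182.7]
bolt3 [597.6 130.8]
bolt2 [591.   -5.3]
bolt1 [ 585.6 -185.6]
disc1 [(0.65, [0.673, -0.182, 0.044]), (0.64, [0.673, 0.116, 0.041])]
d3 [675.  114.4]
d2 [673.8 -35.7]
d1 [ 672.5 -185.6]
(array([527.8, 121.4], dtype=float32), np.float32(97.1), np.float32(69.8), np.float32(0.168))
(array([522.2, -47.8], dtype=float32), np.float32(119.4), np.float32(56.1), np.float32(0.005))
(array([ 515.3, -201.3], dtype=float32), np.float32(92.3), np.float32(58.1), np.float32(0.005))
```

Measurements agree across the cameras. The disc centres are at about (675,-183), (675.5,-34) and (676.5,114.5) mm. I start with slab 1 and grip its rear end, outside where the cheeks will be.

Call:
{"api": "arm_command", "payload": {"plan": [{"dp": [-19,24,38],"spin": 0},{"dp": [-19,24,38],"spin": 0},{"dp": [-19,24,38],"spin": 0},{"dp": [-19,24,38],"spin": 0},{"dp": [-19,24,38],"spin": 0}]}}

```text
clock: 3.45
position: [0.5207, -0.1476, 0.3527]
ee_rot: [1.0, 0.001, 0.0, 0.0]
ft_force: [0.5, -1.1, 0.1]
grip_width: 1.004
grasp_force: 0.0
```

Call:
{"api": "arm_command", "payload": {"plan": [{"dp": [-19,24,37],"spin": 0},{"dp": [-20,24,37],"spin": 0},{"dp": [0,0,0],"spin": -0.057},{"dp": [0,0,0],"spin": 0},{"dp": [0,0,0],"spin": 0}]}}

```text
clock: 3.95
position: [0.4838, -0.1939, 0.2806]
ee_rot: [1.0, 0.029, 0.001, 0.0]
ft_force: [0.1, 0.8, 0.6]
grip_width: 1.0
grasp_force: 0.0
```

Run:
```python
from h import *
status(); c=cam('wrist'); im=viewer.camera('wrist'); cv2.imwrite('pics/w4raw.png',im); cv2.imwrite('pics/w4.png',cv2.resize(im,(800,600)))
h=(516.8,-191.5); a=.062
for dx,dy in((45,33),(45,-33),(-45,-33),(-45,33)): print(np.round(proj(c,[(h[0]+dx*np.cos(a)-dy*np.sin(a))/1e3,(h[1]+dx*np.sin(a)+dy*np.cos(a))/1e3,.03])/.64,0))
print(rect(im,c,(120,0,400,330),.03,140))
print('to grip',todp([.4839,-.1936,.174]))
```

```text
t 4.0 pos [ 0.4838 -0.1939  0.2806] head 0.0581 tilt [ 0.0016 -0.0005] q [ 0.62  0.24 -0.37  1.87  0.1   1.05 -1.3 ] F [0.1 0.8 0.6] w 1.000 gf 0
[335. 171.]
[466. 170.]
[459. 336.]
[343. 336.]
(array([ 529.9, -191.5], dtype=float32), np.float32(115.2), np.float32(66.1), np.float32(0.057))
to grip [ -0.4   0.  106.8]
```

View pics/w4.png

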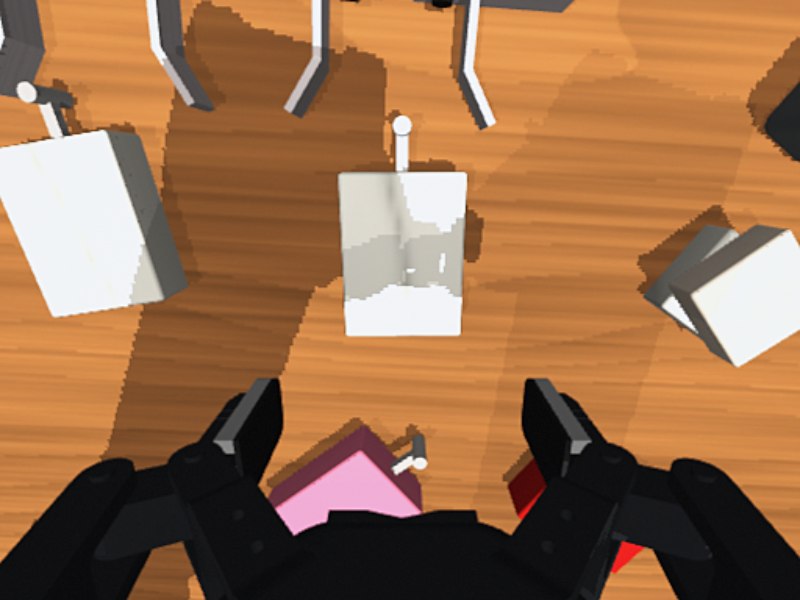

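Slab 1 sits within 2 px of the prediction. I descend and grip it lightly.

Call:
{"api": "arm_command", "payload": {"plan": [{"dp": [0,1,40],"spin": 0},{"dp": [0,0,40],"spin": 0},{"dp": [0,0,20],"spin": 0},{"dp": [0,0,7],"spin": 0},{"dp": [0,0,0],"spin": 0}]}}

```text
clock: 4.5
position: [0.484, -0.1942, 0.1729]
ee_rot: [1.0, 0.03, -0.0, -0.0]
ft_force: [-0.1, 0.4, 0.0]
grip_width: 0.998
grasp_force: 0.0
```

Call:
{"api": "arm_command", "payload": {"plan": [{"dp": [0,0,0],"spin": 0},{"dp": [0,0,0],"spin": 0},{"dp": [0,0,0],"spin": 0},{"dp": [0,0,0],"spin": 0},{"dp": [0,0,0],"spin": 0}], "grip": 1, "newtons": 30}}

```text
clock: 5.0
position: [0.4845, -0.1946, 0.1745]
ee_rot: [1.0, 0.03, 0.001, 0.001]
ft_force: [-0.9, 1.4, 6.4]
grip_width: 0.763
grasp_force: 34.1
```

Run:
```python
from h import *
status(); print(todp([.4839,-.1815,.174]))
```

```text
t 5.0 pos [ 0.4845 -0.1946  0.1745] head 0.0593 tilt [ 0.0028 -0.0011] q [ 0.59  0.39 -0.34  1.94  0.17  0.84 -1.35] F [-0.9  1.4  6.4] w 0.763 gf 34
[  0.2 -13.1   0.5]
```

Call:
{"api": "arm_command", "payload": {"plan": [{"dp": [0,-7,0],"spin": 0.03},{"dp": [0,-6,0],"spin": 0.037},{"dp": [10,0,0],"spin": 0},{"dp": [15,0,0],"spin": 0},{"dp": [0,0,0],"spin": 0}]}}

```text
clock: 5.5
position: [0.5092, -0.1824, 0.1745]
ee_rot: [1.0, -0.004, 0.001, 0.001]
ft_force: [-2.0, -1.3, 11.1]
grip_width: 0.766
grasp_force: 36.2
```

Call:
{"api": "arm_command", "payload": {"plan": [{"dp": [10,0,0],"spin": 0},{"dp": [10,0,0],"spin": 0},{"dp": [10,0,0],"spin": 0},{"dp": [10,0,0],"spin": 0},{"dp": [0,0,0],"spin": 0}]}}

```text
clock: 6.0
position: [0.5486, -0.1827, 0.1744]
ee_rot: [1.0, -0.004, 0.0, 0.001]
ft_force: [-3.4, -1.7, 8.3]
grip_width: 0.765
grasp_force: 35.9
```

Run:
```python
from h import *
status(); print(todp([.566,-.182,.174]))
```

```text
t 6.0 pos [ 0.5486 -0.1827  0.1744] head -0.0085 tilt [ 0.0009 -0.0013] q [ 0.51  0.49 -0.32  1.79  0.19  0.89 -1.48] F [-3.4 -1.7  8.3] w 0.765 gf 36
[17.4 -0.8  0.4]
```

Call:
{"api": "arm_command", "payload": {"plan": [{"dp": [5,-0.5,0],"spin": 0},{"dp": [5,0,0],"spin": 0},{"dp": [4,0,0],"spin": 0},{"dp": [2,0,0],"spin": 0},{"dp": [0,0,0],"spin": 0}]}}

```text
clock: 6.5
position: [0.5633, -0.1825, 0.1744]
ee_rot: [1.0, -0.004, -0.001, 0.001]
ft_force: [-12.4, 0.1, 16.7]
grip_width: 0.767
grasp_force: 36.8
```

Call:
{"api": "arm_command", "payload": {"plan": [{"dp": [1,0,0],"spin": 0},{"dp": [1,0,0],"spin": 0},{"dp": [1,0,0],"spin": 0},{"dp": [0,0,0],"spin": 0},{"dp": [0,0,0],"spin": 0}]}}

```text
clock: 7.0
position: [0.5653, -0.1825, 0.1744]
ee_rot: [1.0, -0.005, -0.002, 0.001]
ft_force: [-20.4, 0.7, 22.7]
grip_width: 0.765
grasp_force: 37.6
```

Call:
{"api": "arm_command", "payload": {"plan": [{"dp": [0,0,0],"spin": 0},{"dp": [0,0,0],"spin": 0},{"dp": [0,0,0],"spin": 0},{"dp": [0,0,0],"spin": 0},{"dp": [0,0,0],"spin": 0}], "grip": -1}}

```text
clock: 7.5
position: [0.5671, -0.1817, 0.1727]
ee_rot: [1.0, -0.004, 0.0, -0.0]
ft_force: [-0.3, 0.6, 0.1]
grip_width: 0.998
grasp_force: 0.0
```

Call:
{"api": "arm_command", "payload": {"plan": [{"dp": [-2,0,-20],"spin": 0},{"dp": [0,0,-45],"spin": 0},{"dp": [0,0,-45],"spin": 0},{"dp": [0,0,0],"spin": 0},{"dp": [0,0,0],"spin": 0}]}}

```text
clock: 8.0
position: [0.5653, -0.1818, 0.2838]
ee_rot: [1.0, -0.004, 0.001, 0.0]
ft_force: [-1.2, -1.5, -1.6]
grip_width: 0.998
grasp_force: 0.0
```

Run:
```python
from h import *
status(); c=cam('wrist'); im=viewer.camera('wrist'); cv2.imwrite('pics/w5.png',cv2.resize(im,(800,600)))
for n,h in (('home',(600,-182.5)),('back5',(595,-182.5))):
    for dx,dy in((45,33),(45,-33),(-45,-33),(-45,33)): print(n,np.round(proj(c,[(h[0]+dx)/1e3,(h[1]+dy-.008*dx)/1e3,.03])/.64,0))
print('disc',proj(c,[.675,-.183,.042])/.64)
```

```text
t 8.0 pos [ 0.5653 -0.1818  0.2838] head -0.0080 tilt [ 0.0023 -0.0009] q [ 0.52  0.38 -0.35  1.68  0.14  1.11 -1.45] F [-1.2 -1.5 -1.6] w 0.998 gf 0
home [338. 168.]
home [467. 167.]
home [460. 331.]
home [345. 332.]
back5 [338. 178.]
back5 [467. 177.]
back5 [459. 339.]
back5 [345. 340.]
disc [402.1576311   98.98013369]
```

View pics/w5.png

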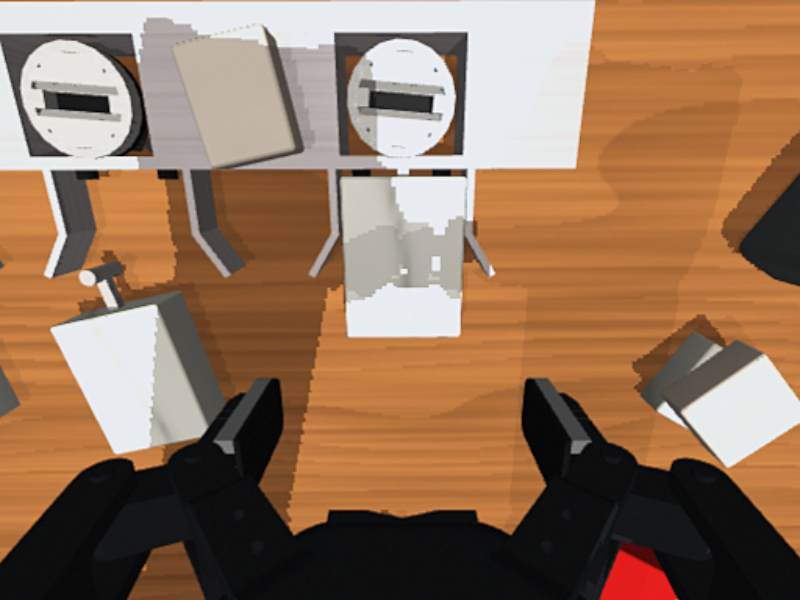

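Slab 1 is in the dock with its front edge at row 177. That is square, and pushed back by the buffers by about 4–5 mm as described. On to slab 2.

Call:
{"api": "arm_command", "payload": {"plan": [{"dp": [-19,-39,0],"spin": 0},{"dp": [-19,-39,0],"spin": 0},{"dp": [-20,-38,0],"spin": 0},{"dp": [-19,-39,0],"spin": 0},{"dp": [0,0,0],"spin": -0.11}]}}

```text
clock: 8.55
position: [0.4869, -0.0209, 0.2812]
ee_rot: [0.999, 0.054, -0.002, -0.001]
ft_force: [0.5, -1.7, -0.0]
grip_width: 1.002
grasp_force: 0.0
```

Call:
{"api": "arm_command", "payload": {"plan": [{"dp": [0,0,0],"spin": -0.11},{"dp": [0,0,0],"spin": 0},{"dp": [0,0,0],"spin": 0},{"dp": [0,0,0],"spin": 0}]}}

```text
clock: 8.95
position: [0.4892, -0.0264, 0.2821]
ee_rot: [0.995, 0.104, -0.001, -0.0]
ft_force: [-0.0, 0.1, 0.1]
grip_width: 1.002
grasp_force: 0.0
```

Run:
```python
from h import *
status(); c=cam('wrist'); im=viewer.camera('wrist'); cv2.imwrite('pics/w6.png',im)
for x0 in (180,200):
  for t in (80,100,120): print(rect(im,c,(x0,90,320,240),.03,t))
print('to grip',todp([.4894,-.0269,.173]))
```

```text
t 8.9 pos [ 0.4892 -0.0264  0.2821] head 0.2092 tilt [-0.0011  0.0002] q [ 0.4   0.18 -0.48  1.93  0.1   1.05 -1.48] F [-0.   0.1  0.1] w 1.002 gf 0
(array([528.8, -17.9], dtype=float32), np.float32(102.8), np.float32(66.3), np.float32(0.212))
(array([528.8, -17.9], dtype=float32), np.float32(102.8), np.float32(66.3), np.float32(0.212))
(array([528.8, -18.1], dtype=float32), np.float32(102.8), np.float32(65.8), np.float32(0.212))
(array([528.8, -17.9], dtype=float32), np.float32(102.8), np.float32(66.3), np.float32(0.212))
(array([528.8, -17.9], dtype=float32), np.float32(102.8), np.float32(66.3), np.float32(0.212))
(array([528.8, -18.1], dtype=float32), np.float32(102.8), np.float32(65.8), np.float32(0.212))
to grip [1.000e-01 6.000e-01 1.093e+02]
```

Call:
{"api": "arm_command", "payload": {"plan": [{"dp": [0,0,40],"spin": 0},{"dp": [0,0,40],"spin": 0},{"dp": [0,0,20],"spin": 0},{"dp": [0,0,8],"spin": 0},{"dp": [0,0,0],"spin": 0}]}}

```text
clock: 9.5
position: [0.4891, -0.0262, 0.1741]
ee_rot: [0.994, 0.105, -0.001, -0.0]
ft_force: [-0.4, -1.0, 0.9]
grip_width: 1.001
grasp_force: 0.0
```

Call:
{"api": "arm_command", "payload": {"plan": [{"dp": [0,0,0],"spin": 0},{"dp": [0,0,0],"spin": 0},{"dp": [0,0,0],"spin": 0},{"dp": [0,0,0],"spin": 0},{"dp": [0,0,0],"spin": 0}], "grip": 1, "newtons": 30}}

```text
clock: 10.0
position: [0.49, -0.0262, 0.1762]
ee_rot: [0.994, 0.106, 0.001, 0.0]
ft_force: [-2.0, -0.3, 7.3]
grip_width: 0.768
grasp_force: 35.0
```

Call:
{"api": "arm_command", "payload": {"plan": [{"dp": [0,0,0],"spin": 0.07},{"dp": [0,0,0],"spin": 0.07},{"dp": [0,0,0],"spin": 0.077},{"dp": [0,6,0],"spin": 0},{"dp": [0,0,0],"spin": 0}]}}

```text
clock: 10.5
position: [0.4902, -0.0316, 0.1762]
ee_rot: [1.0, -0.002, 0.002, -0.0]
ft_force: [1.0, 3.4, 5.2]
grip_width: 0.767
grasp_force: 34.8
```

Run:
```python
from h import *
status(); print(todp([.567,-.0331,.174]))
```

```text
t 10.5 pos [ 0.4902 -0.0316  0.1762] head -0.0037 tilt [0.0033 0.0006] q [ 0.34  0.34 -0.41  2.01  0.18  0.82 -1.75] F [1.  3.4 5.2] w 0.767 gf 35
[76.8  1.3  2.5]
```

Call:
{"api": "arm_command", "payload": {"plan": [{"dp": [12,1,0],"spin": 0.004},{"dp": [15,0,0],"spin": 0},{"dp": [15,0,0],"spin": 0},{"dp": [12,0,0],"spin": 0},{"dp": [0,0,0],"spin": 0}]}}

```text
clock: 11.0
position: [0.5432, -0.0332, 0.1752]
ee_rot: [1.0, -0.004, -0.001, -0.0]
ft_force: [-7.6, 2.7, 10.8]
grip_width: 0.768
grasp_force: 36.8
```

Call:
{"api": "arm_command", "payload": {"plan": [{"dp": [8,0,0],"spin": 0},{"dp": [5,0,0],"spin": 0},{"dp": [5,0,0],"spin": 0},{"dp": [4,0,0],"spin": 0},{"dp": [0,0,0],"spin": 0}]}}

```text
clock: 11.5
position: [0.5646, -0.0334, 0.1753]
ee_rot: [1.0, -0.004, -0.001, 0.0]
ft_force: [-7.7, 1.4, 6.4]
grip_width: 0.765
grasp_force: 36.3
```

Call:
{"api": "arm_command", "payload": {"plan": [{"dp": [1,0,0],"spin": 0},{"dp": [1,0,0],"spin": 0},{"dp": [1,0,0],"spin": 0},{"dp": [0,0,0],"spin": 0}]}}

```text
clock: 11.9
position: [0.5664, -0.0333, 0.1752]
ee_rot: [1.0, -0.004, -0.003, 0.0]
ft_force: [-16.4, 2.8, 15.1]
grip_width: 0.769
grasp_force: 37.3
```

Call:
{"api": "arm_command", "payload": {"plan": [{"dp": [1,0,0],"spin": 0},{"dp": [1,0,0],"spin": 0},{"dp": [0,0,0],"spin": 0},{"dp": [0,0,0],"spin": 0}]}}

```text
clock: 12.3
position: [0.568, -0.0333, 0.1752]
ee_rot: [1.0, -0.004, -0.003, 0.0]
ft_force: [-20.3, 1.9, 19.3]
grip_width: 0.761
grasp_force: 37.7
```

Call:
{"api": "arm_command", "payload": {"plan": [{"dp": [0,0,0],"spin": 0},{"dp": [0,0,0],"spin": 0},{"dp": [0,0,0],"spin": 0},{"dp": [0,0,0],"spin": 0},{"dp": [0,0,0],"spin": 0}], "grip": -1}}

```text
clock: 12.8
position: [0.5703, -0.0339, 0.1748]
ee_rot: [1.0, -0.004, 0.0, 0.0]
ft_force: [-0.6, 1.2, -0.5]
grip_width: 1.001
grasp_force: 0.0
```

Call:
{"api": "arm_command", "payload": {"plan": [{"dp": [-2,0,-20],"spin": 0},{"dp": [0,0,-45],"spin": 0},{"dp": [0,0,-45],"spin": 0},{"dp": [0,0,0],"spin": 0},{"dp": [0,0,0],"spin": 0}]}}

```text
clock: 13.3
position: [0.5685, -0.0339, 0.2858]
ee_rot: [1.0, -0.005, 0.001, 0.0]
ft_force: [0.2, -0.3, -1.2]
grip_width: 0.999
grasp_force: 0.0
```

Run:
```python
from h import *
status(); c=cam('wrist'); im=viewer.camera('wrist'); cv2.imwrite('pics/w7.png',im)
for t in (80,100,120): print(rect(im,c,(205,112,308,230),.03,t))
print('slab3',rect(im,c,(0,100,150,300),.03,110))
print('disc3',np.round([d['position'] for d in finder.find_in('wrist','disc1')[:3]],4).tolist())
s=34;a=.163;g=[.5299-.034*np.cos(a),.1215-.034*np.sin(a),.284];print('above grip3',g,todp(g))
```

```text
t 13.3 pos [ 0.5685 -0.0339  0.2858] head -0.0091 tilt [ 0.0024 -0.0005] q [ 0.33  0.34 -0.41  1.74  0.15  1.1  -1.71] F [ 0.2 -0.3 -1.2] w 0.999 gf 0
(array([599.1, -35.2], dtype=float32), np.float32(91.8), np.float32(69.9), np.float32(-0.007))
(array([599.1, -35.1], dtype=float32), np.float32(91.7), np.float32(69.8), np.float32(-0.01))
(array([599.1, -35.4], dtype=float32), np.float32(91.7), np.float32(69.3), np.float32(-0.01))
slab3 (array([530.4, 121. ], dtype=float32), np.float32(90.5), np.float32(67.1), np.float32(0.168))
disc3 [[0.6764, 0.1193, 0.0408], [0.6757, -0.1799, 0.0398], [0.6713, -0.034, 0.0417]]
above grip3 [np.float64(0.4963506738435888), np.float64(0.11598250831892436), 0.284] [ -72.8 -149.2   -0.3]
```

Slab 2 is docked, centre at about 598, square. Now slab 3.

Call:
{"api": "arm_command", "payload": {"plan": [{"dp": [-18,-37,0],"spin": 0},{"dp": [-18,-37,0],"spin": 0},{"dp": [-18,-37,0],"spin": 0},{"dp": [-18,-37,0],"spin": 0},{"dp": [0,0,0],"spin": -0.09}]}}

```text
clock: 13.9
position: [0.4947, 0.1202, 0.2835]
ee_rot: [0.999, 0.044, -0.001, -0.001]
ft_force: [0.9, -1.3, 0.1]
grip_width: 1.0
grasp_force: 0.0
```

Call:
{"api": "arm_command", "payload": {"plan": [{"dp": [0,0,0],"spin": -0.085},{"dp": [0,0,0],"spin": 0},{"dp": [0,0,0],"spin": 0},{"dp": [0,0,0],"spin": 0}]}}

```text
clock: 14.3
position: [0.4975, 0.1145, 0.2842]
ee_rot: [0.997, 0.082, -0.0, 0.0]
ft_force: [0.3, 0.1, 0.8]
grip_width: 1.001
grasp_force: 0.0
```

Run:
```python
from h import *
status(); c=cam('wrist'); im=viewer.camera('wrist'); cv2.imwrite('pics/w8.png',im)
print(rect(im,c,(180,90,320,240),.03,80),rect(im,c,(180,90,320,240),.03,110))
print('to grip',todp([.4969,.1153,.174]))
```

```text
t 14.3 pos [0.4975 0.1145 0.2842] head 0.1636 tilt [-0.0009 -0.0001] q [ 0.17  0.23 -0.54  1.88  0.14  1.06 -1.83] F [0.3 0.1 0.8] w 1.001 gf 0
(array([536.7, 123.7], dtype=float32), np.float32(103.7), np.float32(66.4), np.float32(0.166)) (array([536.7, 123.7], dtype=float32), np.float32(103.8), np.float32(66.3), np.float32(0.167))
to grip [ -0.4  -0.8 110.3]
```

Call:
{"api": "arm_command", "payload": {"plan": [{"dp": [0,-2,40],"spin": 0},{"dp": [0,0,40],"spin": 0},{"dp": [0,0,20],"spin": 0},{"dp": [0,0,9],"spin": 0},{"dp": [0,0,0],"spin": 0}]}}

```text
clock: 14.85
position: [0.497, 0.1167, 0.175]
ee_rot: [0.997, 0.083, -0.001, 0.0]
ft_force: [0.3, 1.2, 1.2]
grip_width: 1.001
grasp_force: 0.0
```

Call:
{"api": "arm_command", "payload": {"plan": [{"dp": [0,0,0],"spin": 0},{"dp": [0,0,0],"spin": 0},{"dp": [0,0,0],"spin": 0},{"dp": [0,0,0],"spin": 0},{"dp": [0,0,0],"spin": 0}], "grip": 1, "newtons": 30}}

```text
clock: 15.35
position: [0.4979, 0.1171, 0.1772]
ee_rot: [0.997, 0.083, 0.001, -0.0]
ft_force: [-1.9, 0.1, 7.4]
grip_width: 0.769
grasp_force: 34.9
```

Call:
{"api": "arm_command", "payload": {"plan": [{"dp": [0,0,0],"spin": 0.06},{"dp": [0,0,0],"spin": 0.06},{"dp": [0,0,0],"spin": 0.052},{"dp": [0,0,0],"spin": 0},{"dp": [0,0,0],"spin": 0}]}}

```text
clock: 15.85
position: [0.4981, 0.1172, 0.1772]
ee_rot: [1.0, -0.002, 0.002, -0.0]
ft_force: [1.4, 1.1, 7.8]
grip_width: 0.765
grasp_force: 34.9
```

Run:
```python
from h import *
status(); print(todp([.567,.1162,.174]))
```

```text
t 15.8 pos [0.4981 0.1172 0.1772] head -0.0046 tilt [0.0032 0.0007] q [ 0.09  0.39 -0.47  1.96  0.23  0.85 -2.08] F [1.4 1.1 7.8] w 0.765 gf 35
[68.9  0.7  3.4]
```

Call:
{"api": "arm_command", "payload": {"plan": [{"dp": [12,0,0],"spin": 0.004},{"dp": [14,0,0],"spin": 0},{"dp": [14,0,0],"spin": 0},{"dp": [10,0,0],"spin": 0},{"dp": [0,0,0],"spin": 0}]}}

```text
clock: 16.35
position: [0.5476, 0.117, 0.177]
ee_rot: [1.0, -0.004, -0.0, -0.0]
ft_force: [-4.0, 1.3, 11.6]
grip_width: 0.767
grasp_force: 35.7
```

Call:
{"api": "arm_command", "payload": {"plan": [{"dp": [6,0,0],"spin": 0},{"dp": [5,0,0],"spin": 0},{"dp": [4,0,0],"spin": 0},{"dp": [3,0,0],"spin": 0},{"dp": [0,0,0],"spin": 0}]}}

```text
clock: 16.85
position: [0.5642, 0.117, 0.1769]
ee_rot: [1.0, -0.004, -0.001, 0.0]
ft_force: [-13.4, 0.7, 18.1]
grip_width: 0.763
grasp_force: 36.5
```

Call:
{"api": "arm_command", "payload": {"plan": [{"dp": [1,0,0],"spin": 0},{"dp": [1,0,0],"spin": 0},{"dp": [1,0,0],"spin": 0},{"dp": [0,0,0],"spin": 0}]}}

```text
clock: 17.25
position: [0.5663, 0.1171, 0.1769]
ee_rot: [1.0, -0.004, -0.003, 0.0]
ft_force: [-19.8, 0.4, 25.0]
grip_width: 0.766
grasp_force: 37.3
```

Call:
{"api": "arm_command", "payload": {"plan": [{"dp": [1,0,0],"spin": 0},{"dp": [1,0,0],"spin": 0},{"dp": [0,0,0],"spin": 0},{"dp": [0,0,0],"spin": 0}]}}

```text
clock: 17.65
position: [0.568, 0.1171, 0.1769]
ee_rot: [1.0, -0.004, -0.003, 0.001]
ft_force: [-22.5, -1.0, 26.5]
grip_width: 0.765
grasp_force: 37.6
```

Call:
{"api": "arm_command", "payload": {"plan": [{"dp": [0,0,0],"spin": 0},{"dp": [0,0,0],"spin": 0},{"dp": [0,0,0],"spin": 0},{"dp": [0,0,0],"spin": 0},{"dp": [0,0,0],"spin": 0}], "grip": -1}}

```text
clock: 18.15
position: [0.5703, 0.116, 0.1757]
ee_rot: [1.0, -0.005, 0.0, 0.0]
ft_force: [0.6, 0.9, -1.0]
grip_width: 1.005
grasp_force: 0.0
```

Call:
{"api": "arm_command", "payload": {"plan": [{"dp": [-2,0,-20],"spin": 0},{"dp": [0,0,-45],"spin": 0},{"dp": [0,0,-45],"spin": 0},{"dp": [0,0,0],"spin": 0},{"dp": [0,0,0],"spin": 0}]}}

```text
clock: 18.65
position: [0.5685, 0.1162, 0.2867]
ee_rot: [1.0, -0.005, 0.001, -0.0]
ft_force: [-0.3, 0.1, -0.5]
grip_width: 0.998
grasp_force: 0.0
```

Run:
```python
from h import *
status(); c=cam('wrist'); im=viewer.camera('wrist'); cv2.imwrite('pics/w9.png',im); 
print(rect(im,c,(205,112,308,230),.03,100))
for n in('holder','driver_grip'):
  for cm in ('scene','top','wrist'):
    viewer.camera(cm); print(n,cm,[(round(d['score'],2),np.round(d['position'],3).tolist()) for d in finder.find_in(cm,n)[:2]])
t=cv2.imread('pics/top0.png')[300:400,120:240]; s=cv2.imread('pics/w2.png')[320:460,0:160]
cv2.imwrite('pics/hold.png',np.hstack([cv2.resize(t,(400,333)),cv2.resize(s,(380,333))]))
```

```text
t 18.6 pos [0.5685 0.1162 0.2867] head -0.0100 tilt [0.0023 0.    ] q [ 0.11  0.37 -0.48  1.7   0.19  1.11 -2.  ] F [-0.3  0.1 -0.5] w 0.998 gf 0
(array([598.8, 115. ], dtype=float32), np.float32(92.0), np.float32(70.2), np.float32(-0.007))
holder scene []
holder top [(0.63, [0.432, 0.358, 0.083])]
holder wrist [(0.89, [0.464, 0.344, 0.032])]
driver_grip scene [(0.77, [0.452, 0.372, 0.128]), (0.44, [0.695, -0.056, 0.043])]
driver_grip top [(0.6, [0.437, 0.368, 0.136])]
driver_grip wrist []
```

View pics/hold.png

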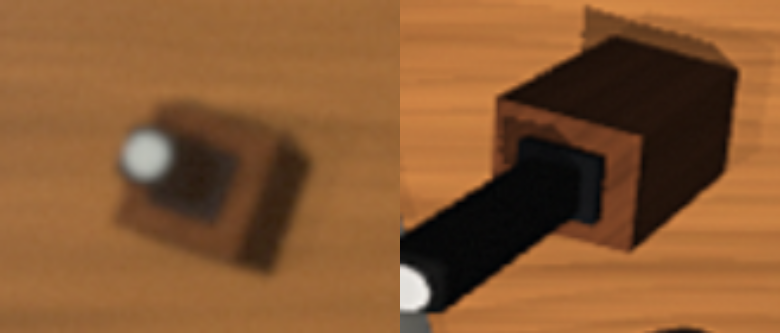

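All three slabs are docked. I go over the stand for a close look at the driver.

Call:
{"api": "arm_command", "payload": {"plan": [{"dp": [0,0,-45],"spin": 0},{"dp": [-15,-25,-40],"spin": 0},{"dp": [-25,-38,-20],"spin": 0},{"dp": [-25,-38,-20],"spin": 0},{"dp": [-25,-38,-20],"spin": 0}]}}

```text
clock: 19.8
position: [0.4783, 0.2573, 0.4319]
ee_rot: [1.0, -0.005, 0.0, 0.0]
ft_force: [0.5, -0.3, 0.2]
grip_width: 1.0
grasp_force: 0.0
```

Call:
{"api": "arm_command", "payload": {"plan": [{"dp": [-25,-37,-15],"spin": 0},{"dp": [-25,-37,-13],"spin": 0},{"dp": [0,0,0],"spin": -0.145},{"dp": [0,0,0],"spin": -0.145},{"dp": [0,0,0],"spin": -0.145}]}}

```text
clock: 20.3
position: [0.43, 0.3309, 0.4589]
ee_rot: [0.977, 0.214, 0.0, 0.0]
ft_force: [0.3, 0.1, -0.4]
grip_width: 1.0
grasp_force: 0.0
```

Call:
{"api": "arm_command", "payload": {"plan": [{"dp": [0,0,0],"spin": -0.145},{"dp": [0,0,0],"spin": -0.145},{"dp": [0,0,0],"spin": -0.145},{"dp": [0,0,0],"spin": -0.145},{"dp": [0,0,0],"spin": -0.145}]}}

```text
clock: 20.8
position: [0.4303, 0.3305, 0.4588]
ee_rot: [0.838, 0.546, 0.0, 0.0]
ft_force: [-0.6, 0.8, -0.4]
grip_width: 0.999
grasp_force: 0.0
```

Call:
{"api": "arm_command", "payload": {"plan": [{"dp": [0,0,0],"spin": -0.14},{"dp": [0,0,0],"spin": 0},{"dp": [0,0,0],"spin": 0},{"dp": [0,0,0],"spin": 0}]}}

```text
clock: 21.2
position: [0.4303, 0.3306, 0.4587]
ee_rot: [0.8, 0.6, 0.0, 0.0]
ft_force: [1.0, -0.3, -0.6]
grip_width: 0.992
grasp_force: 0.0
```

Run:
```python
from h import *
status(); c=cam('wrist'); im=viewer.camera('wrist'); cv2.imwrite('pics/w10raw.png',im); cv2.imwrite('pics/w10.png',cv2.resize(im,(800,600),interpolation=cv2.INTER_CUBIC))
for n in('holder','driver_grip'): print(n,[(round(d['score'],2),np.round(d['position'],3).tolist()) for d in finder.find_in('wrist',n)[:2]])
```

```text
t 21.2 pos [0.4303 0.3306 0.4587] head 1.2868 tilt [ 0.0002 -0.    ] q [-0.05  0.2  -0.79  1.56  0.14  1.44 -1.13] F [ 1.  -0.3 -0.6] w 0.992 gf 0
holder [(0.92, [0.442, 0.388, 0.081])]
driver_grip [(0.56, [0.437, 0.381, 0.164])]
```

View pics/w10.png

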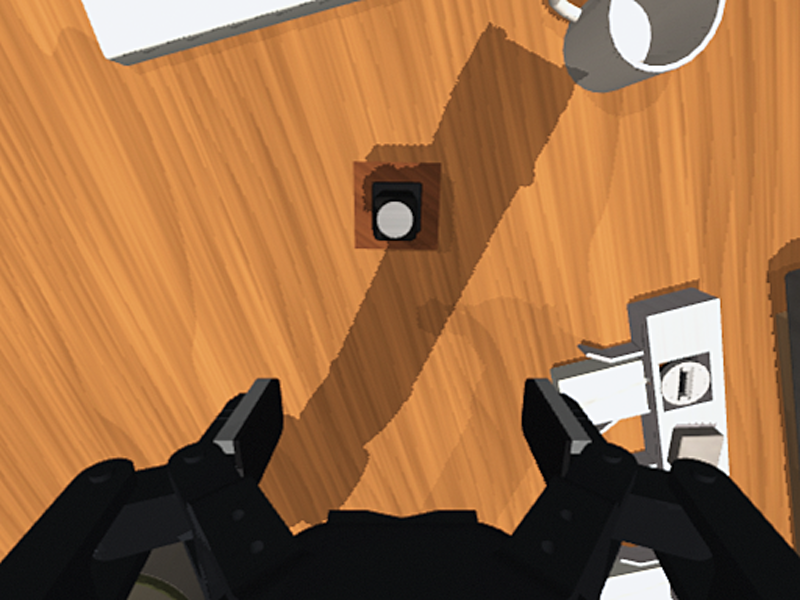

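The stand is square in the picture, corners (355,163) to (440,250). The driver cap is at (395,219).

Run:
```python
from h import *
c=cam('wrist')
C=[unproj(c,u*.64,v*.64,.08) for u,v in((355,163),(440,163),(438,250),(355,248))]
print(np.round(C,4), 'holder',np.mean(C,0), 'yaw',np.arctan2((C[1]-C[0])[1],(C[1]-C[0])[0]),np.arctan2((C[2]-C[3])[1],(C[2]-C[3])[0]))
cap=unproj(c,395*.64,219*.64,.166); print('cap',cap)
m=np.mean(C,0)[:2]; g=(m+cap[:2])/2; print(g,todp([*g,.281]))
```

```text
[[0.418  0.4195 0.08  ]
 [0.4828 0.4007 0.08  ]
 [0.4636 0.3337 0.08  ]
 [0.3968 0.3548 0.08  ]] holder [0.44028817 0.377197   0.08      ] yaw -0.28265046180599046 -0.3069666187558632
cap [0.44019147 0.37797646 0.166     ]
[0.44023982 0.37758673] [ 47.9  -3.5 177.7]
```

Call:
{"api": "arm_command", "payload": {"plan": [{"dp": [24,-2,0],"spin": 0},{"dp": [24,-1.5,0],"spin": 0},{"dp": [0,0,40],"spin": 0},{"dp": [0,0,40],"spin": 0},{"dp": [0,0,0],"spin": 0}]}}

```text
clock: 21.85
position: [0.4396, 0.3765, 0.3738]
ee_rot: [0.799, 0.601, -0.004, 0.0]
ft_force: [0.9, -1.0, 0.0]
grip_width: 1.0
grasp_force: 0.0
```

Call:
{"api": "arm_command", "payload": {"plan": [{"dp": [0,0,35],"spin": 0},{"dp": [0,0,35],"spin": 0},{"dp": [0,0,28],"spin": 0},{"dp": [0,0,0],"spin": 0},{"dp": [0,0,0],"spin": 0}]}}

```text
clock: 22.35
position: [0.4408, 0.3781, 0.2828]
ee_rot: [0.799, 0.601, 0.001, -0.0]
ft_force: [-0.4, -0.3, 0.2]
grip_width: 0.999
grasp_force: 0.0
```

Call:
{"api": "arm_command", "payload": {"plan": [{"dp": [0,0,0],"spin": 0},{"dp": [0,0,0],"spin": 0},{"dp": [0,0,0],"spin": 0},{"dp": [0,0,0],"spin": 0},{"dp": [0,0,0],"spin": 0}], "grip": 1, "newtons": 70}}

```text
clock: 22.85
position: [0.4404, 0.3778, 0.2815]
ee_rot: [0.799, 0.601, 0.0, 0.0]
ft_force: [-1.2, -0.7, 6.5]
grip_width: 0.32
grasp_force: 59.0
```

Call:
{"api": "arm_command", "payload": {"plan": [{"dp": [0,0,0],"spin": 0},{"dp": [0,0,0],"spin": 0}]}}

```text
clock: 23.05
position: [0.4404, 0.3778, 0.2815]
ee_rot: [0.799, 0.601, 0.0, 0.0]
ft_force: [-1.4, -0.7, 6.6]
grip_width: 0.318
grasp_force: 59.0
```

Run:
```python
from h import *
status()
```

```text
t 23.1 pos [0.4404 0.3778 0.2815] head 1.2899 tilt [0.0008 0.0004] q [-0.18  0.44 -0.75  1.7   0.33  1.14 -1.3 ] F [-1.4 -0.7  6.6] w 0.318 gf 59
```

Call:
{"api": "arm_command", "payload": {"plan": [{"dp": [0,0,-20],"spin": 0},{"dp": [0,0,-30],"spin": 0},{"dp": [0,0,-40],"spin": 0},{"dp": [0,0,-40],"spin": 0},{"dp": [0,0,-20],"spin": 0}]}}

```text
clock: 23.55
position: [0.4401, 0.378, 0.4342]
ee_rot: [0.799, 0.601, 0.002, -0.0]
ft_force: [0.6, 0.9, -1.5]
grip_width: 0.323
grasp_force: 59.2
```

Call:
{"api": "arm_command", "payload": {"plan": [{"dp": [-25,45,0],"spin": 0},{"dp": [-25,45,0],"spin": 0},{"dp": [-25,45,0],"spin": 0},{"dp": [0,0,0],"spin": 0},{"dp": [0,0,0],"spin": 0}]}}

```text
clock: 24.05
position: [0.5469, 0.27, 0.43]
ee_rot: [0.8, 0.6, -0.001, -0.0]
ft_force: [-1.2, 0.6, -0.7]
grip_width: 0.321
grasp_force: 59.4
```

Run:
```python
from h import *
status(); out=[]
p,M,h,o=pose()
for n in('scene','top'):
    c=cam(n); im=viewer.camera(n); u,v=proj(c,[p[0],p[1],p[2]-.2615]).round().astype(int); print(n,u,v)
    cr=im[max(0,v-30):v+25,max(0,u-30):u+30]; out.append(cv2.resize(cr,(390,380),interpolation=cv2.INTER_CUBIC))
cv2.imwrite('pics/tip.png',np.hstack(out))
```

```text
t 24.1 pos [0.5469 0.27   0.43  ] head 1.2871 tilt [-0.0012 -0.0003] q [ 0.02  0.37 -0.72  1.43  0.24  1.43 -0.99] F [-1.2  0.6 -0.7] w 0.321 gf 59
scene 331 164
top 147 182
```

View pics/tip.png

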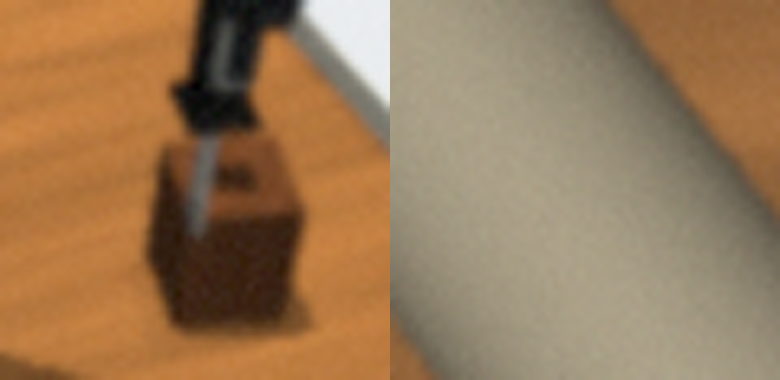

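The apparent blade width (about 10 mm in this view) suggests the blade lies along the tool's y axis. I'll verify that after turning it. Meanwhile I measure the slot angles in the earlier pictures.

Run:
```python
from h import *
# camera model of w3raw pose
p=viewer.camera_params('wrist'); f=192/np.tan(np.radians(p['vertical_fov'])/2)
def camat(pos,h):
    T=np.eye(4); T[:3,:3]=np.array([[np.cos(h),np.sin(h),0],[np.sin(h),-np.cos(h),0],[0,0,-1]]); T[:3,3]=pos
    M=np.linalg.inv(T@np.array(p['T_tool_cam'])); return f,p['cx'],p['cy'],M[:3,:3],M[:3,3]
def slot(im,c,d,name):
    u,v=proj(c,[*d,.036]); r=np.hypot(*(proj(c,[d[0],d[1]+.017,.036])-[u,v]))
    g=im.min(2).astype(int); ys,xs=np.mgrid[0:384,0:512]; m=(np.hypot(xs-u,ys-v)<r)&(g<60)
    # top-rim outline slot bottom ~z .034
    P=np.array([unproj(c,a,b,.036)[:2] for a,b in zip(xs[m],ys[m])])
    w,V=np.linalg.eigh(np.cov((P-P.mean(0)).T)); e=V[:,1]*np.sign(V[1,1])
    print(name,m.sum(),'centre',np.round(P.mean(0)*1e3,1),'cw from world y %.3f'%np.arctan2(e[0],e[1]),'spread',np.round(np.sqrt(w)*1e3,1))
im=cv2.imread('pics/w3raw.png'); c=camat([.6173,-.0253,.5436],.005)
D=[(.675,-.183),(.6755,-.034),(.6765,.1155)]
for i,d in enumerate(D): slot(im,c,d,f'w3 disc{i+1}')
slot(cv2.imread('pics/w9.png'),camat([.5685,.1162,.2867],-.010),D[2],'w9 disc3')
slot(cv2.imread('pics/w7.png'),camat([.5685,-.0339,.2858],-.009),D[1],'w7 disc2')
slot(cv2.resize(cv2.imread('pics/w5.png'),(512,384)),camat([.5653,-.1818,.2838],-.008),D[0],'w5 disc1')
```

```text
w3 disc1 60 centre [ 673.8 -183.8] cw from world y 0.098 spread [1.8 8.3]
w3 disc2 58 centre [674.5 -33.1] cw from world y 0.090 spread [1.7 8.4]
w3 disc3 65 centre [676.  118.2] cw from world y 0.129 spread [2.  7.7]
w9 disc3 393 centre [675.3 117.4] cw from world y 0.151 spread [2.  8.6]
w7 disc2 397 centre [674.6 -32.6] cw from world y 0.088 spread [2.  8.6]
w5 disc1 401 centre [ 673.9 -182.3] cw from world y 0.088 spread [2.  8.6]
```

Slots start at 0.08–0.15 rad. I move over disc 3 and turn the driver to match its slot.

Call:
{"api": "arm_command", "payload": {"plan": [{"dp": [-27.7,41.6,0],"spin": 0},{"dp": [-27.7,41.6,0],"spin": 0},{"dp": [-27.7,41.6,0],"spin": 0},{"dp": [-27.7,41.6,0],"spin": 0},{"dp": [0,0,0],"spin": -0.142}]}}

```text
clock: 24.65
position: [0.6784, 0.1123, 0.4295]
ee_rot: [0.757, 0.654, -0.001, 0.001]
ft_force: [-1.1, -0.9, -1.7]
grip_width: 0.319
grasp_force: 59.7
```

Call:
{"api": "arm_command", "payload": {"plan": [{"dp": [0,0,0],"spin": -0.142},{"dp": [0,0,0],"spin": -0.142},{"dp": [0,0,0],"spin": -0.142},{"dp": [0,0,0],"spin": -0.142},{"dp": [0,0,0],"spin": -0.142}]}}

```text
clock: 25.15
position: [0.6746, 0.1207, 0.431]
ee_rot: [0.475, 0.88, 0.0, -0.0]
ft_force: [0.7, 0.5, -1.4]
grip_width: 0.315
grasp_force: 59.6
```

Call:
{"api": "arm_command", "payload": {"plan": [{"dp": [0,0,0],"spin": -0.142},{"dp": [0,0,0],"spin": -0.142},{"dp": [0,0,0],"spin": -0.142},{"dp": [0,0,0],"spin": -0.142},{"dp": [0,0,0],"spin": -0.142}]}}

```text
clock: 25.65
position: [0.6746, 0.1207, 0.4311]
ee_rot: [0.14, 0.99, 0.0, 0.0]
ft_force: [0.5, 1.1, -1.8]
grip_width: 0.32
grasp_force: 59.6
```

Call:
{"api": "arm_command", "payload": {"plan": [{"dp": [0,0,0],"spin": -0.141},{"dp": [0,0,0],"spin": 0},{"dp": [0,0,0],"spin": 0},{"dp": [0,0,0],"spin": 0}]}}

```text
clock: 26.05
position: [0.675, 0.1194, 0.4309]
ee_rot: [0.075, 0.997, -0.0, 0.0]
ft_force: [-0.3, 0.4, -1.5]
grip_width: 0.323
grasp_force: 59.6
```

Run:
```python
from h import *
status(); p,M,h,o=pose()
c=cam('scene'); im=viewer.camera('scene'); u,v=proj(c,[p[0],p[1],p[2]-.2715]).round().astype(int); print(u,v)
cv2.imwrite('pics/tip2.png',cv2.resize(im[v-45:v+45,u-60:u+60],(800,600),interpolation=cv2.INTER_CUBIC))
print(todp([.6756,.1172,.38]),'spin',h-2.99)
```

```text
t 26.1 pos [0.675  0.1194 0.4309] head 2.9906 tilt [ 0.0002 -0.    ] q [ 0.32  0.61 -0.92  1.2   0.47  1.54  0.91] F [-0.3  0.4 -1.5] w 0.323 gf 60
311 202
[-0.8 -1.9 50.9] spin 0.0006324237846957459
```

View pics/tip2.png

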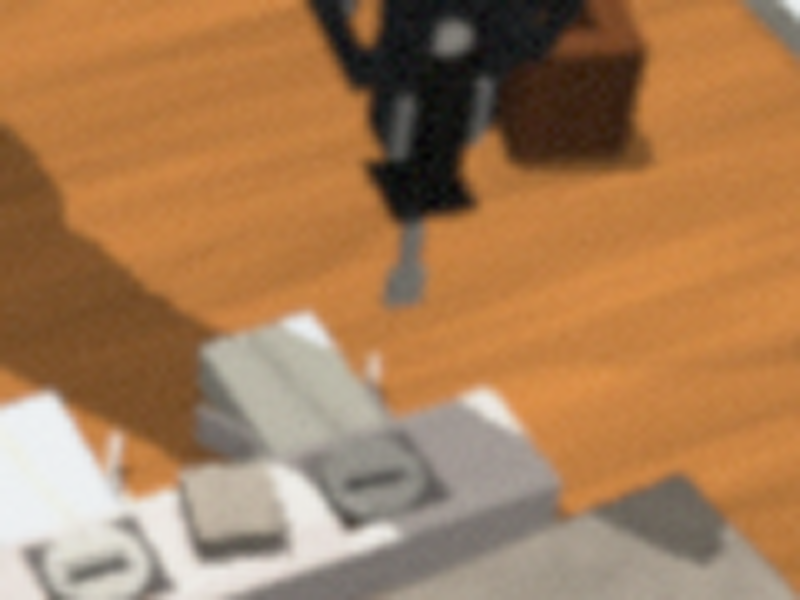

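The blade shows its full width at (405,290), parallel to the slot. Now I lower it into slot 3.

Call:
{"api": "arm_command", "payload": {"plan": [{"dp": [-0.8,-2,40],"spin": 0},{"dp": [0,0,40],"spin": 0},{"dp": [0,0,25],"spin": 0},{"dp": [0,0,5],"spin": 0},{"dp": [0,0,0],"spin": 0}]}}

```text
clock: 26.6
position: [0.6758, 0.1167, 0.3208]
ee_rot: [0.075, 0.997, -0.0, -0.0]
ft_force: [0.3, 1.1, -0.7]
grip_width: 0.32
grasp_force: 60.0
```

Call:
{"api": "arm_command", "payload": {"plan": [{"dp": [0,0,3],"spin": 0},{"dp": [0,0,3],"spin": 0},{"dp": [0,0,3],"spin": 0},{"dp": [0,0,3],"spin": 0},{"dp": [0,0,0],"spin": 0}]}}

```text
clock: 27.1
position: [0.6757, 0.1166, 0.3084]
ee_rot: [0.074, 0.997, -0.0, -0.0]
ft_force: [-0.6, -0.8, -1.9]
grip_width: 0.32
grasp_force: 60.0
```

Run:
```python
from h import *
status(); print(todp([.6756,.1172,.3065]), manip.get_obs()['torque'])
```

```text
t 27.1 pos [0.6757 0.1166 0.3084] head 2.9930 tilt [-0.0004 -0.0003] q [ 0.34  0.69 -0.88  1.36  0.53  1.33  0.87] F [-0.6 -0.8 -1.9] w 0.320 gf 60
[0.2 0.6 1.9] [0.05198958 0.03700093 0.01728809]
```

The blade is 5 mm into the slot with no contact force. Now I turn clockwise.

Call:
{"api": "arm_command", "payload": {"plan": [{"dp": [0,0,1.5],"spin": 0.1},{"dp": [0,0,0],"spin": 0.12},{"dp": [0,0,0],"spin": 0.12},{"dp": [0,0,0],"spin": 0.12},{"dp": [0,0,0],"spin": 0}]}}

```text
clock: 27.6
position: [0.6756, 0.1168, 0.3072]
ee_rot: [0.3, 0.954, -0.0, -0.0]
ft_force: [-0.3, 0.6, -1.8]
grip_width: 0.319
grasp_force: 59.8
```

Run:
```python
from h import *
status(); print(todp([.6756,.1172,.3065]), manip.get_obs()['torque'])
```

```text
t 27.6 pos [0.6756 0.1168 0.3072] head 2.5314 tilt [-0.0003 -0.0003] q [ 0.29  0.66 -0.8   1.37  0.47  1.31  0.44] F [-0.3  0.6 -1.8] w 0.319 gf 60
[0.2 0.3 0.7] [0.07622677 0.1567984  0.07736818]
```

Call:
{"api": "arm_command", "payload": {"plan": [{"dp": [0,0,0],"spin": 0.12},{"dp": [0,0,0],"spin": 0.12},{"dp": [0,0,0],"spin": 0.12},{"dp": [0,0,0],"spin": 0.12},{"dp": [0,0,0],"spin": 0.12}]}}

```text
clock: 28.1
position: [0.6755, 0.117, 0.3071]
ee_rot: [0.568, 0.823, -0.0, -0.0]
ft_force: [-1.5, -0.1, -1.9]
grip_width: 0.32
grasp_force: 60.0
```

Run:
```python
from h import *
status(); print(todp([.6756,.1172,.3065]), manip.get_obs()['torque'])
```

```text
t 28.1 pos [0.6755 0.117  0.3071] head 1.9327 tilt [-0.0009  0.0002] q [ 0.23  0.62 -0.69  1.37  0.4   1.29 -0.12] F [-1.5 -0.1 -1.9] w 0.320 gf 60
[0.2 0.2 0.6] [0.21719603 0.5503314  0.10842652]
```

Call:
{"api": "arm_command", "payload": {"plan": [{"dp": [0,0,0],"spin": 0.12},{"dp": [0,0,0],"spin": 0.12},{"dp": [0,0,0],"spin": 0.12},{"dp": [0,0,0],"spin": 0.1},{"dp": [0,0,0],"spin": 0}]}}

```text
clock: 28.6
position: [0.6754, 0.1173, 0.3071]
ee_rot: [0.74, 0.673, -0.0, -0.0]
ft_force: [-2.8, 1.4, -1.7]
grip_width: 0.323
grasp_force: 60.0
```

Run:
```python
from h import *
status(); print(todp([.6756,.1172,.3065]), manip.get_obs()['torque'])
```

```text
t 28.6 pos [0.6754 0.1173 0.3071] head 1.4757 tilt [-0.0011  0.0002] q [ 0.17  0.6  -0.61  1.37  0.34  1.27 -0.55] F [-2.8  1.4 -1.7] w 0.323 gf 60
[-0.   0.2  0.6] [0.39077881 0.81374734 0.11219461]
```

Call:
{"api": "arm_command", "payload": {"plan": [{"dp": [0,0,0],"spin": 0.06},{"dp": [0,0,0],"spin": 0.06},{"dp": [0,0,0],"spin": 0.06},{"dp": [0,0,0],"spin": 0}]}}

```text
clock: 29.0
position: [0.6754, 0.1173, 0.3071]
ee_rot: [0.797, 0.604, -0.0, -0.001]
ft_force: [-3.8, 1.8, -1.5]
grip_width: 0.322
grasp_force: 60.0
```

Run:
```python
from h import *
status(); print(todp([.6756,.1172,.3065]), manip.get_obs()['torque'])
```

```text
t 29.0 pos [0.6754 0.1173 0.3071] head 1.2978 tilt [-0.0011  0.0005] q [ 0.15  0.59 -0.58  1.37  0.32  1.27 -0.71] F [-3.8  1.8 -1.5] w 0.322 gf 60
[-0.   0.2  0.6] [0.66412749 0.96434353 0.13083668]
```

Call:
{"api": "arm_command", "payload": {"plan": [{"dp": [0,0,0],"spin": 0.05},{"dp": [0,0,0],"spin": 0.05},{"dp": [0,0,0],"spin": 0}]}}

```text
clock: 29.3
position: [0.6754, 0.1173, 0.3071]
ee_rot: [0.826, 0.564, -0.0, -0.001]
ft_force: [-3.6, 2.3, -1.4]
grip_width: 0.323
grasp_force: 60.0
```

Run:
```python
from h import *
status(); print(manip.get_obs()['torque'])
```

```text
t 29.3 pos [0.6754 0.1173 0.3071] head 1.1978 tilt [-0.001   0.0006] q [ 0.14  0.59 -0.56  1.37  0.31  1.27 -0.8 ] F [-3.6  2.3 -1.4] w 0.323 gf 60
[0.85884732 1.1702922  0.1229863 ]
```

Call:
{"api": "arm_command", "payload": {"plan": [{"dp": [0,0,0],"spin": 0.05},{"dp": [0,0,0],"spin": 0.05},{"dp": [0,0,0],"spin": 0}]}}

```text
clock: 29.6
position: [0.6754, 0.1173, 0.3071]
ee_rot: [0.853, 0.522, -0.0, -0.0]
ft_force: [-3.1, 3.4, -1.2]
grip_width: 0.319
grasp_force: 60.0
```

Run:
```python
from h import *
status(); print(manip.get_obs()['torque'])
```

```text
t 29.6 pos [0.6754 0.1173 0.3071] head 1.0973 tilt [-0.0008  0.0006] q [ 0.13  0.59 -0.54  1.38  0.3   1.26 -0.9 ] F [-3.1  3.4 -1.2] w 0.319 gf 60
[0.99829762 1.20243219 0.09682257]
```

Run:
```python
from h import *
im=viewer.camera('wrist'); sc=viewer.camera('scene')
c=cam('scene'); u,v=proj(c,[.66,.117,.05]).round().astype(int)
cv2.imwrite('pics/chk3.png',np.hstack([cv2.resize(im,(400,300)),cv2.resize(sc[v-38:v+37,u-50:u+50],(400,300),interpolation=cv2.INTER_CUBIC)]))
```

```text
(no output)
```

View pics/chk3.png

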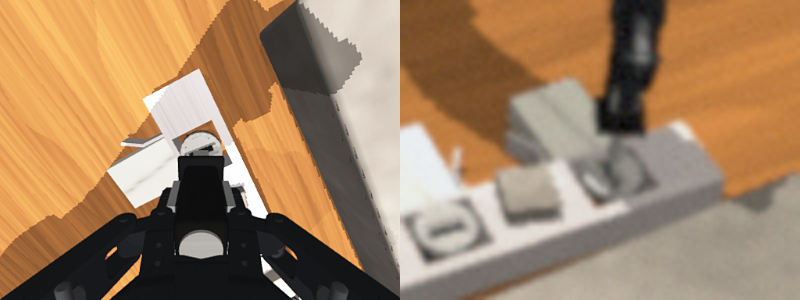

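Call:
{"api": "arm_command", "payload": {"plan": [{"dp": [0,0,0],"spin": 0.06},{"dp": [0,0,0],"spin": 0.06},{"dp": [0,0,0],"spin": 0}]}}

```text
clock: 30.0
position: [0.6755, 0.1173, 0.3071]
ee_rot: [0.883, 0.469, -0.0, -0.0]
ft_force: [-3.9, 3.6, -1.8]
grip_width: 0.326
grasp_force: 60.1
```

Run:
```python
from h import *
status(); print(manip.get_obs()['torque'])
```

```text
t 30.0 pos [0.6755 0.1173 0.3071] head 0.9765 tilt [-0.0005  0.0005] q [ 0.12  0.58 -0.52  1.38  0.29  1.26 -1.01] F [-3.9  3.6 -1.8] w 0.326 gf 60
[1.16309188 1.12323902 0.33025578]
```

Call:
{"api": "arm_command", "payload": {"plan": [{"dp": [0,0,0],"spin": 0.06},{"dp": [0,0,0],"spin": 0.06},{"dp": [0,0,0],"spin": 0}]}}

```text
clock: 30.3
position: [0.6759, 0.117, 0.3077]
ee_rot: [0.91, 0.415, 0.001, 0.0]
ft_force: [-1.8, 3.3, 1.1]
grip_width: 0.317
grasp_force: 60.3
```

Run:
```python
from h import *
status(); print(manip.get_obs()['torque'])
```

```text
t 30.3 pos [0.6759 0.117  0.3077] head 0.8561 tilt [0.0012 0.0004] q [ 0.1   0.58 -0.5   1.38  0.28  1.26 -1.12] F [-1.8  3.3  1.1] w 0.317 gf 60
[1.07703246 0.55710877 0.13323847]
```

Call:
{"api": "arm_command", "payload": {"plan": [{"dp": [0,0,0],"spin": -0.12},{"dp": [0,0,0],"spin": -0.12},{"dp": [0,0,0],"spin": -0.12},{"dp": [0,0,0],"spin": -0.12},{"dp": [0,0,0],"spin": 0}]}}

```text
clock: 30.8
position: [0.6765, 0.1159, 0.3077]
ee_rot: [0.785, 0.62, 0.001, 0.001]
ft_force: [0.4, 1.2, -1.4]
grip_width: 0.322
grasp_force: 60.1
```

Call:
{"api": "arm_command", "payload": {"plan": [{"dp": [0,0,-10],"spin": 0},{"dp": [0,0,-40],"spin": 0},{"dp": [0,0,-40],"spin": 0},{"dp": [-45,0,-10],"spin": 0},{"dp": [-45,0,0],"spin": 0}]}}

```text
clock: 31.3
position: [0.6545, 0.0294, 0.4109]
ee_rot: [0.786, 0.619, 0.002, 0.002]
ft_force: [1.1, -1.4, -1.7]
grip_width: 0.319
grasp_force: 60.0
```

Call:
{"api": "arm_command", "payload": {"plan": [{"dp": [0,0,0],"spin": 0},{"dp": [0,0,0],"spin": 0},{"dp": [0,0,0],"spin": 0}]}}

```text
clock: 31.6
position: [0.6545, 0.0298, 0.4078]
ee_rot: [0.786, 0.618, 0.0, 0.0]
ft_force: [0.6, -0.0, -1.1]
grip_width: 0.316
grasp_force: 59.9
```

```bash
cat >> h.py <<'E'
def slot(im,c,d,name,thr=60):
    u,v=proj(c,[*d,.036]); r=np.hypot(*(proj(c,[d[0],d[1]+.017,.036])-[u,v]))
    g=im.min(2).astype(int); ys,xs=np.mgrid[0:384,0:512]; m=(np.hypot(xs-u,ys-v)<r)&(g<thr)
    P=np.array([unproj(c,a,b,.036)[:2] for a,b in zip(xs[m],ys[m])])
    w,V=np.linalg.eigh(np.cov((P-P.mean(0)).T)); e=V[:,1]*np.sign(V[0,1])
    print(name,'px',np.round([u,v]),m.sum(),'centre',np.round(P.mean(0)*1e3,1),'cam angle %.3f'%(np.arctan2(e[0],e[1])-.008),'spread',np.round(np.sqrt(w)*1e3,1))
E
python3 - <<'E'
from h import *
status(); c=cam('wrist'); im=viewer.camera('wrist'); cv2.imwrite('pics/w12.png',im)
for t in(45,60,80): slot(im,c,(.6753,.1174),'d3',t)
h=(601.5,116)
q=np.array([proj(c,[x/1e3,y/1e3,.03]) for x,y in((555,149),(555,83),(645,83),(645,149))]); print(q.round())
u0,v0=np.maximum(q.min(0)-15,0).astype(int); u1,v1=(q.max(0)+15).astype(int); print(rect(im,c,(u0,v0,u1,v1),.03,90))
cv2.imwrite('pics/w12c.png',cv2.resize(im[:300,100:450],(800,600),interpolation=cv2.INTER_CUBIC))
E
```

```text
t 31.6 pos [0.6545 0.0298 0.4078] head 1.3329 tilt [0.0006 0.0001] q [ 0.3   0.46 -0.59  1.34  0.25  1.41 -0.52] F [ 0.6 -0.  -1.1] w 0.316 gf 60
d3 px [256.  97.] 132 centre [676.1 117.7] cam angle 1.678 spread [1.8 8.4]
d3 px [256.  97.] 141 centre [676.1 117.8] cam angle 1.674 spread [1.9 8.4]
d3 px [256.  97.] 159 centre [675.9 118. ] cam angle 1.670 spread [2.1 8.6]
[[155.  95.]
 [172. 148.]
 [239. 131.]
 [225.  77.]]
(array([608.9, 113.3], dtype=float32), np.float32(122.0), np.float32(120.5), np.float32(1.328))
```

View pics/w12c.png

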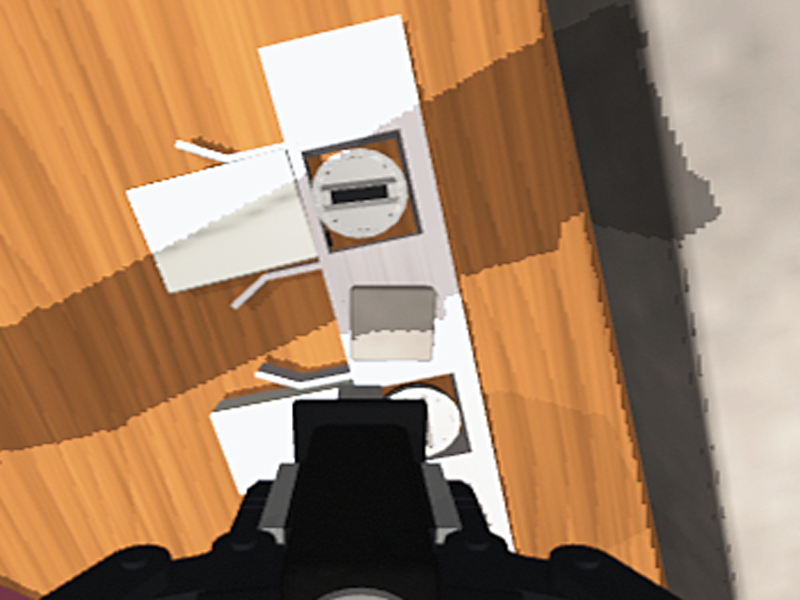

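Cam 3 reads about 1.68 rad, which is at its stop, and slab 3 lies tight against the face at (230,220). Dock 2 is next.

Call:
{"api": "arm_command", "payload": {"plan": [{"dp": [-28,17,0],"spin": 0},{"dp": [-28,17,0],"spin": 0},{"dp": [0,0,0],"spin": -0.143},{"dp": [0,0,0],"spin": -0.143},{"dp": [0,0,0],"spin": -0.143}]}}

```text
clock: 32.15
position: [0.6747, -0.0321, 0.4071]
ee_rot: [0.634, 0.774, 0.0, -0.0]
ft_force: [-0.3, -0.2, -1.8]
grip_width: 0.32
grasp_force: 59.8
```

Call:
{"api": "arm_command", "payload": {"plan": [{"dp": [0,0,0],"spin": -0.143},{"dp": [0,0,0],"spin": -0.143},{"dp": [0,0,0],"spin": -0.143},{"dp": [0,0,0],"spin": -0.143},{"dp": [0,0,0],"spin": -0.143}]}}

```text
clock: 32.65
position: [0.6746, -0.032, 0.4072]
ee_rot: [0.323, 0.946, 0.0, -0.0]
ft_force: [-0.4, -0.3, -2.0]
grip_width: 0.32
grasp_force: 59.8
```

Call:
{"api": "arm_command", "payload": {"plan": [{"dp": [0,0,0],"spin": -0.143},{"dp": [0,0,0],"spin": -0.143},{"dp": [0,0,0],"spin": -0.143},{"dp": [0,0,0],"spin": -0.143},{"dp": [0,0,0],"spin": 0}]}}

```text
clock: 33.15
position: [0.6746, -0.0322, 0.4071]
ee_rot: [0.044, 0.999, 0.0, -0.0]
ft_force: [-0.5, 0.7, -1.6]
grip_width: 0.322
grasp_force: 59.8
```

Call:
{"api": "arm_command", "payload": {"plan": [{"dp": [0,0,0],"spin": 0},{"dp": [0,0,0],"spin": 0},{"dp": [0,0,0],"spin": 0}]}}

```text
clock: 33.45
position: [0.6744, -0.033, 0.4073]
ee_rot: [0.047, 0.999, -0.0, 0.0]
ft_force: [-0.5, -0.8, -1.9]
grip_width: 0.32
grasp_force: 59.8
```

Run:
```python
from h import *
status(); p,M,h,o=pose(); print(todp([.6749,-.0326,.316]),'spin',h-(np.pi-.088))
```

```text
t 33.5 pos [ 0.6744 -0.033   0.4073] head 3.0473 tilt [ 0.0001 -0.0002] q [ 0.54  0.58 -0.86  1.27  0.43  1.48  1.2 ] F [-0.5 -0.8 -1.9] w 0.320 gf 60
[-0.4  0.4 91.3] spin -0.006295500769277762
```

Call:
{"api": "arm_command", "payload": {"plan": [{"dp": [0,0,40],"spin": 0},{"dp": [0,0,35],"spin": 0},{"dp": [0,0,12],"spin": 0},{"dp": [0,0,4],"spin": 0},{"dp": [0,0,0],"spin": 0}]}}

```text
clock: 33.95
position: [0.6747, -0.0331, 0.3173]
ee_rot: [0.046, 0.999, 0.0, 0.0]
ft_force: [0.7, -0.7, -1.1]
grip_width: 0.319
grasp_force: 59.8
```

Call:
{"api": "arm_command", "payload": {"plan": [{"dp": [0,0,3],"spin": 0},{"dp": [0,0,3],"spin": 0},{"dp": [0,0,3],"spin": 0},{"dp": [0,0,0],"spin": 0},{"dp": [0,0,0],"spin": 0}]}}

```text
clock: 34.45
position: [0.6744, -0.0332, 0.3074]
ee_rot: [0.046, 0.999, -0.0, 0.0]
ft_force: [-0.8, 0.5, -1.8]
grip_width: 0.315
grasp_force: 59.8
```

Run:
```python
from h import *
status(); print(todp([.6749,-.0326,.3065]), manip.get_obs()['torque'])
```

```text
t 34.5 pos [ 0.6744 -0.0332  0.3074] head 3.0490 tilt [ 0.0001 -0.0001] q [ 0.54  0.65 -0.83  1.4   0.48  1.31  1.17] F [-0.8  0.5 -1.8] w 0.315 gf 60
[-0.4  0.7  0.9] [-0.04994483 -0.02802572  0.02289452]
```

Call:
{"api": "arm_command", "payload": {"plan": [{"dp": [0,0,0.5],"spin": 0.12},{"dp": [0,0,0],"spin": 0.12},{"dp": [0,0,0],"spin": 0.12},{"dp": [0,0,0],"spin": 0.12},{"dp": [0,0,0],"spin": 0.12}]}}

```text
clock: 34.95
position: [0.6745, -0.0333, 0.3069]
ee_rot: [0.342, 0.94, -0.0, 0.0]
ft_force: [0.5, -0.6, -2.2]
grip_width: 0.318
grasp_force: 59.7
```

Call:
{"api": "arm_command", "payload": {"plan": [{"dp": [0,0,0],"spin": 0.12},{"dp": [0,0,0],"spin": 0.12},{"dp": [0,0,0],"spin": 0.12},{"dp": [0,0,0],"spin": 0.12},{"dp": [0,0,0],"spin": 0.12}]}}

```text
clock: 35.45
position: [0.6743, -0.033, 0.3068]
ee_rot: [0.604, 0.797, -0.0, -0.0]
ft_force: [-0.6, -0.2, -0.6]
grip_width: 0.32
grasp_force: 59.8
```

Call:
{"api": "arm_command", "payload": {"plan": [{"dp": [0,0,0],"spin": 0.12},{"dp": [0,0,0],"spin": 0.12},{"dp": [0,0,0],"spin": 0.12},{"dp": [0,0,0],"spin": 0.12},{"dp": [0,0,0],"spin": 0.12}]}}

```text
clock: 35.95
position: [0.6742, -0.0327, 0.3068]
ee_rot: [0.812, 0.583, -0.0, -0.0]
ft_force: [-1.2, 1.0, -0.7]
grip_width: 0.322
grasp_force: 59.9
```

Run:
```python
from h import *
status(); print(manip.get_obs()['torque'])
```

```text
t 36.0 pos [ 0.6742 -0.0327  0.3068] head 1.2450 tilt [-0.0008  0.0005] q [ 0.33  0.56 -0.5   1.41  0.27  1.25 -0.52] F [-1.2  1.  -0.7] w 0.322 gf 60
[0.33026509 0.72151646 0.20078504]
```

Call:
{"api": "arm_command", "payload": {"plan": [{"dp": [0,0,0],"spin": 0.06},{"dp": [0,0,0],"spin": 0.06},{"dp": [0,0,0],"spin": 0.06},{"dp": [0,0,0],"spin": 0}]}}

```text
clock: 36.35
position: [0.6742, -0.0325, 0.3068]
ee_rot: [0.86, 0.51, -0.0, -0.0]
ft_force: [-1.4, 2.0, -0.7]
grip_width: 0.321
grasp_force: 59.9
```

Run:
```python
from h import *
status(); print(manip.get_obs()['torque'])
```

```text
t 36.4 pos [ 0.6742 -0.0325  0.3068] head 1.0692 tilt [-0.0007  0.0005] q [ 0.31  0.55 -0.47  1.41  0.25  1.24 -0.68] F [-1.4  2.  -0.7] w 0.321 gf 60
[0.41961199 0.65136411 0.17443779]
```

Call:
{"api": "arm_command", "payload": {"plan": [{"dp": [0,0,0],"spin": 0.05},{"dp": [0,0,0],"spin": 0.05},{"dp": [0,0,0],"spin": 0}]}}

```text
clock: 36.65
position: [0.6743, -0.0326, 0.3068]
ee_rot: [0.884, 0.467, -0.0, -0.0]
ft_force: [-1.3, 1.5, -1.5]
grip_width: 0.317
grasp_force: 59.9
```

Run:
```python
from h import *
status(); print(manip.get_obs()['torque'])
```

```text
t 36.6 pos [ 0.6743 -0.0326  0.3068] head 0.9710 tilt [-0.0003  0.0005] q [ 0.3   0.55 -0.45  1.41  0.24  1.24 -0.77] F [-1.3  1.5 -1.5] w 0.317 gf 60
[0.61473141 0.61567779 0.38450145]
```

Call:
{"api": "arm_command", "payload": {"plan": [{"dp": [0,0,0],"spin": 0.04},{"dp": [0,0,0],"spin": 0.03},{"dp": [0,0,0],"spin": 0}]}}

```text
clock: 36.95
position: [0.6744, -0.0327, 0.3068]
ee_rot: [0.9, 0.435, 0.0, -0.0]
ft_force: [-2.4, 2.4, 0.2]
grip_width: 0.323
grasp_force: 60.0
```

Run:
```python
from h import *
status(); print(manip.get_obs()['torque'])
```

```text
t 37.0 pos [ 0.6744 -0.0327  0.3068] head 0.9008 tilt [-0.0002  0.0005] q [ 0.29  0.54 -0.44  1.41  0.23  1.24 -0.84] F [-2.4  2.4  0.2] w 0.323 gf 60
[0.861047   0.64679545 0.62538406]
```

Torque has risen to 0.62 N m, so cam 2 is at its stop. I unwind, lift and check.

Call:
{"api": "arm_command", "payload": {"plan": [{"dp": [0,0,0],"spin": -0.12},{"dp": [0,0,0],"spin": -0.12},{"dp": [0,0,0],"spin": -0.12},{"dp": [0,0,0],"spin": -0.09},{"dp": [0,0,0],"spin": 0}]}}

```text
clock: 37.45
position: [0.6746, -0.0338, 0.3068]
ee_rot: [0.78, 0.625, 0.0, 0.0]
ft_force: [0.3, 0.1, -1.6]
grip_width: 0.316
grasp_force: 59.8
```

Call:
{"api": "arm_command", "payload": {"plan": [{"dp": [0,0,-10],"spin": 0},{"dp": [0,0,-40],"spin": 0},{"dp": [0,0,-40],"spin": 0},{"dp": [-45,0,-10],"spin": 0},{"dp": [-45,0,0],"spin": 0}]}}

```text
clock: 37.95
position: [0.6549, -0.1206, 0.4109]
ee_rot: [0.781, 0.625, 0.002, 0.002]
ft_force: [1.7, -1.3, -2.5]
grip_width: 0.316
grasp_force: 59.9
```

Call:
{"api": "arm_command", "payload": {"plan": [{"dp": [0,0,0],"spin": 0},{"dp": [0,0,0],"spin": 0},{"dp": [0,0,0],"spin": 0}]}}

```text
clock: 38.25
position: [0.6547, -0.1202, 0.4072]
ee_rot: [0.781, 0.624, 0.0, 0.0]
ft_force: [-0.9, 1.1, -1.3]
grip_width: 0.319
grasp_force: 59.9
```

Run:
```python
from h import *
status(); c=cam('wrist'); im=viewer.camera('wrist'); cv2.imwrite('pics/w13.png',im)
for t in(45,60,80): slot(im,c,(.6748,-.0326),'d2',t)
p,M,h,o=pose(); print('to d1',todp([.6742,-.1826,p[2]]),'spin',h-(np.pi-.088))
```

```text
t 38.2 pos [ 0.6547 -0.1202  0.4072] head 1.3489 tilt [0.0006 0.0003] q [ 0.47  0.47 -0.51  1.31  0.23  1.41 -0.25] F [-0.9  1.1 -1.3] w 0.319 gf 60
d2 px [257.  98.] 125 centre [675.1 -32.5] cam angle 1.680 spread [1.8 8.2]
d2 px [257.  98.] 137 centre [675.4 -32.4] cam angle 1.681 spread [1.9 8.2]
d2 px [257.  98.] 147 centre [675.5 -32.3] cam angle 1.685 spread [2.  8.3]
to d1 [-57.1  32.7  -0. ] spin -1.7035990913322436
```

Cam 2 reads 1.68, the same as cam 3, so both are at the stop. Now dock 1.

Call:
{"api": "arm_command", "payload": {"plan": [{"dp": [-28.5,16.5,0],"spin": 0},{"dp": [-28.5,16.5,0],"spin": 0},{"dp": [0,0,0],"spin": -0.142},{"dp": [0,0,0],"spin": -0.142},{"dp": [0,0,0],"spin": -0.142}]}}

```text
clock: 38.8
position: [0.6747, -0.1826, 0.4067]
ee_rot: [0.629, 0.778, 0.0, -0.0]
ft_force: [-0.3, 0.4, -1.1]
grip_width: 0.321
grasp_force: 59.8
```

Call:
{"api": "arm_command", "payload": {"plan": [{"dp": [0,0,0],"spin": -0.142},{"dp": [0,0,0],"spin": -0.142},{"dp": [0,0,0],"spin": -0.142},{"dp": [0,0,0],"spin": -0.142},{"dp": [0,0,0],"spin": -0.142}]}}

```text
clock: 39.3
position: [0.6747, -0.1824, 0.4068]
ee_rot: [0.319, 0.948, 0.0, 0.0]
ft_force: [0.0, 0.3, -1.3]
grip_width: 0.318
grasp_force: 59.8
```

Call:
{"api": "arm_command", "payload": {"plan": [{"dp": [0,0,0],"spin": -0.142},{"dp": [0,0,0],"spin": -0.142},{"dp": [0,0,0],"spin": -0.142},{"dp": [0,0,0],"spin": -0.142},{"dp": [0,0,0],"spin": 0}]}}

```text
clock: 39.8
position: [0.6746, -0.1828, 0.4067]
ee_rot: [0.042, 0.999, 0.0, 0.0]
ft_force: [0.5, 0.4, -1.9]
grip_width: 0.321
grasp_force: 59.8
```

Call:
{"api": "arm_command", "payload": {"plan": [{"dp": [0,0,0],"spin": 0},{"dp": [0,0,0],"spin": 0},{"dp": [0,0,0],"spin": 0}]}}

```text
clock: 40.1
position: [0.6744, -0.1836, 0.4068]
ee_rot: [0.045, 0.999, -0.0, 0.0]
ft_force: [-0.2, -0.1, -1.7]
grip_width: 0.32
grasp_force: 59.8
```

Run:
```python
from h import *
status(); p,M,h,o=pose(); print(todp([.6744,-.1828,.316]),'spin',h-(np.pi-.088))
c=cam('top'); im=viewer.camera('top'); print([(round(d['score'],2),np.round(d['position'],3).tolist()) for d in finder.find_in('top','slab1_center')[:4]])
viewer.camera('scene'); print([(round(d['score'],2),np.round(d['position'],3).tolist()) for d in finder.find_in('scene','slab1_center')[:5]])
```

```text
t 40.1 pos [ 0.6744 -0.1836  0.4068] head 3.0514 tilt [ 0.0001 -0.0002] q [ 0.68  0.61 -0.77  1.2   0.41  1.49  1.45] F [-0.2 -0.1 -1.7] w 0.320 gf 60
[ 0.   0.8 90.8] spin -0.0022386581505298153
[(0.94, [0.339, -0.158, 0.026]), (0.74, [0.59, -0.184, 0.032])]
[(0.75, [0.36, -0.335, 0.028]), (0.73, [0.599, -0.187, 0.032]), (0.46, [0.357, -0.194, 0.032])]
```

Run:
```python
from h import *
c=cam('wrist'); im=viewer.camera('wrist'); cv2.imwrite('pics/w14.png',im)
for h in((600,-182.5),(595,-182.5)):
    q=np.array([proj(c,[(h[0]+dx)/1e3,(h[1]+dy-.008*dx)/1e3,.03]) for dx,dy in((45,33),(45,-33),(-45,-33),(-45,33))]); print(q.round().tolist())
u0,v0=np.maximum(q.min(0)-12,0).astype(int); u1,v1=(q.max(0)+[12,-2]).astype(int)
for t in(90,120,160): print(rect(im,c,(u0,v0,u1,v1),.03,t))
cv2.imwrite('pics/w14c.png',cv2.resize(im,(800,600),interpolation=cv2.INTER_CUBIC))
# rear edge: bright-to-wood transition along the slab's axis
for dy in (-20,-10,0,10,20):
    xs=np.arange(530,640,1.); g=[]
    for x in xs:
        u,v=proj(c,[x/1e3,(-182.5+dy)/1e3,.03]).round().astype(int); b=im[v,u].astype(int); g.append(b.max()-b.min())
    g=np.array(g); k=np.where(g[:60]>60)[0]; print(dy,'rear edge x',xs[k.max()] if len(k) else None)
```

```text
[[281.0, 145.0], [231.0, 149.0], [222.0, 74.0], [277.0, 68.0]]
[[281.0, 141.0], [230.0, 145.0], [222.0, 69.0], [277.0, 64.0]]
(array([ 594.8, -183.7], dtype=float32), np.float32(90.5), np.float32(71.8), np.float32(-0.063))
(array([ 594.8, -183.4], dtype=float32), np.float32(90.5), np.float32(71.1), np.float32(-0.063))
(array([ 594.7, -183.4], dtype=float32), np.float32(90.2), np.float32(71.1), np.float32(-0.063))
-20 rear edge x 551.0
-10 rear edge x 551.0
0 rear edge x 551.0
10 rear edge x 550.0
20 rear edge x 550.0
```

View pics/w14c.png

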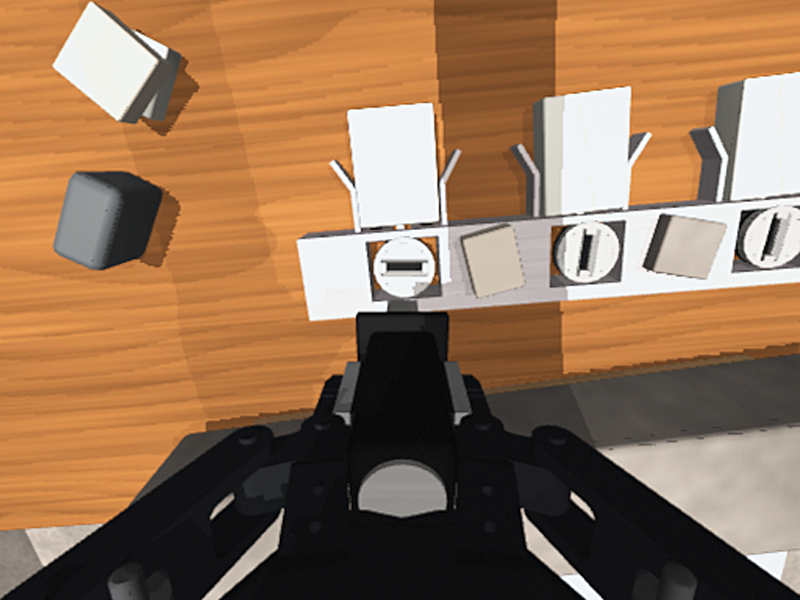

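Slab 1 is still in its dock with the front edge near the buffers. Slabs 2 and 3 are tight with their slots turned. I insert the driver in cam 1.

Call:
{"api": "arm_command", "payload": {"plan": [{"dp": [0,0.5,40],"spin": 0},{"dp": [0,0,35],"spin": 0},{"dp": [0,0,12],"spin": 0},{"dp": [0,0,4],"spin": 0},{"dp": [0,0,0],"spin": 0}]}}

```text
clock: 40.85
position: [0.6746, -0.1835, 0.3168]
ee_rot: [0.044, 0.999, -0.0, 0.001]
ft_force: [0.5, -0.8, -0.6]
grip_width: 0.321
grasp_force: 59.9
```

Call:
{"api": "arm_command", "payload": {"plan": [{"dp": [0,0,3],"spin": 0},{"dp": [0,0,3],"spin": 0},{"dp": [0,0,3],"spin": 0},{"dp": [0,0,0],"spin": 0},{"dp": [0,0,0],"spin": 0}]}}

```text
clock: 41.35
position: [0.6743, -0.1834, 0.3069]
ee_rot: [0.044, 0.999, -0.0, 0.0]
ft_force: [-0.6, 0.9, -1.7]
grip_width: 0.327
grasp_force: 59.9
```

Run:
```python
from h import *
status(); print(manip.get_obs()['torque'])
```

```text
t 41.4 pos [ 0.6743 -0.1834  0.3069] head 3.0531 tilt [ 0.0001 -0.0001] q [ 0.69  0.67 -0.75  1.33  0.45  1.32  1.41] F [-0.6  0.9 -1.7] w 0.327 gf 60
[ 0.00125463 -0.02681138 -0.00301192]
```

Call:
{"api": "arm_command", "payload": {"plan": [{"dp": [0,0,0],"spin": 0.12},{"dp": [0,0,0],"spin": 0.12},{"dp": [0,0,0],"spin": 0.12},{"dp": [0,0,0],"spin": 0.12},{"dp": [0,0,0],"spin": 0.12}]}}

```text
clock: 41.85
position: [0.6742, -0.1833, 0.3069]
ee_rot: [0.34, 0.941, -0.0, -0.0]
ft_force: [-1.4, 0.8, -0.9]
grip_width: 0.32
grasp_force: 59.8
```

Run:
```python
from h import *
status(); print(manip.get_obs()['torque'])
```

```text
t 41.9 pos [ 0.6742 -0.1833  0.3069] head 2.4484 tilt [-0.0004  0.0001] q [ 0.62  0.64 -0.64  1.33  0.38  1.3   0.85] F [-1.4  0.8 -0.9] w 0.320 gf 60
[0.1054761  0.32324338 0.08820487]
```

Call:
{"api": "arm_command", "payload": {"plan": [{"dp": [0,0,0],"spin": 0.12},{"dp": [0,0,0],"spin": 0.12},{"dp": [0,0,0],"spin": 0.12},{"dp": [0,0,0],"spin": 0.12},{"dp": [0,0,0],"spin": 0.12}]}}

```text
clock: 42.35
position: [0.6741, -0.1831, 0.3068]
ee_rot: [0.602, 0.798, -0.0, -0.0]
ft_force: [-2.9, 0.3, 0.6]
grip_width: 0.323
grasp_force: 59.9
```

Call:
{"api": "arm_command", "payload": {"plan": [{"dp": [0,0,0],"spin": 0.12},{"dp": [0,0,0],"spin": 0.12},{"dp": [0,0,0],"spin": 0.12},{"dp": [0,0,0],"spin": 0.12},{"dp": [0,0,0],"spin": 0.12}]}}

```text
clock: 42.85
position: [0.6741, -0.1828, 0.3068]
ee_rot: [0.811, 0.585, -0.0, -0.001]
ft_force: [-3.0, 1.4, -0.4]
grip_width: 0.316
grasp_force: 60.0
```

Call:
{"api": "arm_command", "payload": {"plan": [{"dp": [0,0,0],"spin": 0.09},{"dp": [0,0,0],"spin": 0.09},{"dp": [0,0,0],"spin": 0.09},{"dp": [0,0,0],"spin": 0}]}}

```text
clock: 43.25
position: [0.6742, -0.1827, 0.3068]
ee_rot: [0.882, 0.472, -0.0, -0.0]
ft_force: [-3.2, 2.4, -0.0]
grip_width: 0.321
grasp_force: 60.0
```

Run:
```python
from h import *
status(); print(manip.get_obs()['torque'])
```

```text
t 43.2 pos [ 0.6742 -0.1827  0.3068] head 0.9828 tilt [-0.0009  0.0005] q [ 0.45  0.58 -0.38  1.34  0.21  1.26 -0.52] F [-3.2  2.4 -0. ] w 0.321 gf 60
[0.53462457 0.7706392  0.31809576]
```

Call:
{"api": "arm_command", "payload": {"plan": [{"dp": [0,0,0],"spin": 0.04},{"dp": [0,0,0],"spin": 0.03},{"dp": [0,0,0],"spin": 0}]}}

```text
clock: 43.55
position: [0.6743, -0.1828, 0.3068]
ee_rot: [0.897, 0.442, -0.0, -0.0]
ft_force: [-3.5, 2.6, 1.4]
grip_width: 0.318
grasp_force: 60.2
```

Run:
```python
from h import *
status(); print(manip.get_obs()['torque'])
```

```text
t 43.5 pos [ 0.6743 -0.1828  0.3068] head 0.9147 tilt [-0.0006  0.0006] q [ 0.45  0.58 -0.37  1.34  0.21  1.26 -0.58] F [-3.5  2.6  1.4] w 0.318 gf 60
[0.8421497  1.03117885 0.52223286]
```

Call:
{"api": "arm_command", "payload": {"plan": [{"dp": [0,0,0],"spin": -0.12},{"dp": [0,0,0],"spin": -0.12},{"dp": [0,0,0],"spin": -0.12},{"dp": [0,0,0],"spin": -0.08},{"dp": [0,0,0],"spin": 0}]}}

```text
clock: 44.05
position: [0.6745, -0.1839, 0.3068]
ee_rot: [0.779, 0.627, 0.0, 0.0]
ft_force: [0.1, 0.2, -1.7]
grip_width: 0.321
grasp_force: 59.8
```

Call:
{"api": "arm_command", "payload": {"plan": [{"dp": [0,0,-10],"spin": 0},{"dp": [0,0,-40],"spin": 0},{"dp": [0,0,-40],"spin": 0},{"dp": [-45,0,-35],"spin": 0},{"dp": [-45,0,0],"spin": 0}]}}

```text
clock: 44.55
position: [0.657, -0.2645, 0.4349]
ee_rot: [0.779, 0.627, 0.003, 0.004]
ft_force: [0.6, -1.8, -0.7]
grip_width: 0.321
grasp_force: 59.9
```

Call:
{"api": "arm_command", "payload": {"plan": [{"dp": [0,0,0],"spin": 0},{"dp": [0,0,0],"spin": 0},{"dp": [0,0,0],"spin": 0}]}}

```text
clock: 44.85
position: [0.6563, -0.2649, 0.4277]
ee_rot: [0.78, 0.626, 0.0, -0.0]
ft_force: [0.5, 1.1, -2.5]
grip_width: 0.315
grasp_force: 59.9
```

Run:
```python
from h import *
status(); c=cam('wrist'); im=viewer.camera('wrist'); cv2.imwrite('pics/w15.png',im)
for t in(45,60,80): slot(im,c,(.6742,-.1824),'d1',t)
slot(im,c,(.6748,-.0326),'d2',60)
# slab edges along its axis
for n,y0 in (('s1',-182),('s2',-32),('s3',118)):
  for dy in (-20,0,20):
    xs=np.arange(535,580,.5); g=[]
    for x in xs:
        u,v=proj(c,[x/1e3,(y0+dy)/1e3,.03]).round().astype(int)
        if not(0<=u<512 and 0<=v<384): g.append(0); continue
        b=im[v,u].astype(int); g.append(b.max()-b.min())
    k=np.where(np.array(g)>60)[0]; print(n,dy,'rear x',xs[k.max()] if len(k) else None)
p,M,h,o=pose(); print('to stand',todp([.4404,.3778,.45]),'spin',h-1.29)
```

```text
t 44.9 pos [ 0.6563 -0.2649  0.4277] head 1.3532 tilt [0.0004 0.0005] q [ 0.59  0.55 -0.43  1.15  0.22  1.49 -0.02] F [ 0.5  1.1 -2.5] w 0.315 gf 60
d1 px [256. 103.] 108 centre [ 674.4 -182.5] cam angle 1.688 spread [1.7 8.2]
d1 px [256. 103.] 122 centre [ 674.5 -182.3] cam angle 1.680 spread [1.9 8.3]
d1 px [256. 103.] 130 centre [ 674.5 -182.2] cam angle 1.674 spread [2.1 8.2]h.py:35: RuntimeWarning: Mean of empty slice.
  w,V=np.linalg.eigh(np.cov((P-P.mean(0)).T)); e=V[:,1]*np.sign(V[0,1])
  ret = ret.dtype.type(ret / rcount)
  avg = a.mean(axis, **keepdims_kw)
  ret = um.true_divide(
h.py:35: RuntimeWarning: Degrees of freedom <= 0 for slice
  w,V=np.linalg.eigh(np.cov((P-P.mean(0)).T)); e=V[:,1]*np.sign(V[0,1])
  c *= np.true_divide(1, fact)
  c *= np.true_divide(1, fact)
Traceback (most recent call last):
ValueError: not enough values to unpack (expected 2, got 0)

During handling of the above exception, another exception occurred:

Traceback (most recent call last):
  File "h.py", line 35, in slot
    w,V=np.linalg.eigh(np.cov((P-P.mean(0)).T)); e=V[:,1]*np.sign(V[0,1])
        ~~~~~~~~~~~~~~^^^^^^^^^^^^^^^^^^^^^^^^^
numpy.linalg.LinAlgError: 0-dimensional array given. Array must be at least two-dimensional
```

Cam 1 reads 1.68, at its stop. Now I return the driver to the stand.

Call:
{"api": "arm_command", "payload": {"plan": [{"dp": [36,-22,-2],"spin": 0},{"dp": [36,-22,-2],"spin": 0},{"dp": [36,-22,-2],"spin": 0},{"dp": [36,-22,-2],"spin": 0},{"dp": [36,-22,-2],"spin": 0}]}}

```text
clock: 45.4
position: [0.5867, -0.0634, 0.4377]
ee_rot: [0.779, 0.627, 0.0, 0.0]
ft_force: [0.6, 0.5, -1.5]
grip_width: 0.32
grasp_force: 59.9
```

Call:
{"api": "arm_command", "payload": {"plan": [{"dp": [36,-22,0],"spin": 0},{"dp": [36,-22,0],"spin": 0},{"dp": [36,-22,0],"spin": 0},{"dp": [36,-22,0],"spin": 0},{"dp": [36,-22,0],"spin": 0}]}}

```text
clock: 45.9
position: [0.5176, 0.1359, 0.4377]
ee_rot: [0.779, 0.627, 0.0, 0.0]
ft_force: [0.5, 1.1, -1.8]
grip_width: 0.324
grasp_force: 59.9
```

Call:
{"api": "arm_command", "payload": {"plan": [{"dp": [36,-22,0],"spin": 0},{"dp": [36,-22,0],"spin": 0},{"dp": [36,-22,0],"spin": 0},{"dp": [36,-22,0],"spin": 0},{"dp": [36,-22,0],"spin": 0}]}}

```text
clock: 46.4
position: [0.4488, 0.335, 0.4378]
ee_rot: [0.779, 0.627, 0.0, 0.0]
ft_force: [1.2, 0.4, -1.3]
grip_width: 0.319
grasp_force: 59.9
```

Call:
{"api": "arm_command", "payload": {"plan": [{"dp": [36,-20,0],"spin": 0},{"dp": [0,0,0],"spin": 0.063},{"dp": [0,0,0],"spin": 0},{"dp": [0,0,0],"spin": 0}]}}

```text
clock: 46.8
position: [0.4386, 0.372, 0.4374]
ee_rot: [0.799, 0.602, -0.0, 0.0]
ft_force: [0.3, -0.4, -0.1]
grip_width: 0.319
grasp_force: 59.8
```

Run:
```python
from h import *
status(); p,M,h,o=pose(); print(todp([.4404,.3778,.2825]),'spin',h-1.29)
```

```text
t 46.8 pos [0.4386 0.372  0.4374] head 1.2917 tilt [ 0.0003 -0.0007] q [-0.12  0.3  -0.81  1.51  0.22  1.42 -1.22] F [ 0.3 -0.4 -0.1] w 0.319 gf 60
[  6.1   0.  154.9] spin 0.0016914216158814277
```

Call:
{"api": "arm_command", "payload": {"plan": [{"dp": [6,0,0],"spin": 0},{"dp": [0,0,35],"spin": 0},{"dp": [0,0,35],"spin": 0},{"dp": [0,0,0],"spin": 0},{"dp": [0,0,0],"spin": 0}]}}

```text
clock: 47.3
position: [0.4409, 0.3776, 0.3681]
ee_rot: [0.799, 0.601, -0.0, 0.0]
ft_force: [-1.7, 0.5, -0.7]
grip_width: 0.317
grasp_force: 59.8
```

Call:
{"api": "arm_command", "payload": {"plan": [{"dp": [0,0,8],"spin": 0},{"dp": [0,0,8],"spin": 0},{"dp": [0,0,8],"spin": 0},{"dp": [0,0,8],"spin": 0},{"dp": [0,0,0],"spin": 0}]}}

```text
clock: 47.8
position: [0.4403, 0.3776, 0.3341]
ee_rot: [0.799, 0.601, -0.001, 0.0]
ft_force: [0.8, 0.1, -1.7]
grip_width: 0.318
grasp_force: 59.8
```

Run:
```python
from h import *
status(); print(todp([.4404,.3778,.2825]))
```

```text
t 47.8 pos [0.4403 0.3776 0.3341] head 1.2902 tilt [-0.0014 -0.0013] q [-0.15  0.39 -0.78  1.64  0.29  1.23 -1.28] F [ 0.8  0.1 -1.7] w 0.318 gf 60
[ 0.4  0.1 51.6]
```

The tip is inside the hole at about 63 mm with no force, so I lower on.

Call:
{"api": "arm_command", "payload": {"plan": [{"dp": [0,0,15],"spin": 0},{"dp": [0,0,15],"spin": 0},{"dp": [0,0,12],"spin": 0},{"dp": [0,0,5],"spin": 0},{"dp": [0,0,0],"spin": 0}]}}

```text
clock: 48.3
position: [0.4402, 0.3777, 0.2873]
ee_rot: [0.799, 0.601, -0.001, -0.0]
ft_force: [0.1, -0.2, -1.3]
grip_width: 0.317
grasp_force: 59.8
```

Call:
{"api": "arm_command", "payload": {"plan": [{"dp": [0,0,2],"spin": 0},{"dp": [0,0,2],"spin": 0},{"dp": [0,0,1],"spin": 0},{"dp": [0,0,0],"spin": 0}]}}

```text
clock: 48.7
position: [0.4405, 0.3779, 0.2835]
ee_rot: [0.799, 0.601, 0.0, 0.0]
ft_force: [-0.5, -0.5, -1.7]
grip_width: 0.316
grasp_force: 59.8
```

Call:
{"api": "arm_command", "payload": {"plan": [{"dp": [0,0,1],"spin": 0},{"dp": [0,0,1],"spin": 0},{"dp": [0,0,1],"spin": 0},{"dp": [0,0,0],"spin": 0}]}}

```text
clock: 49.1
position: [0.4404, 0.378, 0.2814]
ee_rot: [0.799, 0.601, 0.0, 0.0]
ft_force: [-2.4, -3.2, 9.4]
grip_width: 0.321
grasp_force: 61.9
```

The collar rests on the stand (9 N at the original height). I release and lift away.

Call:
{"api": "arm_command", "payload": {"plan": [{"dp": [0,0,0],"spin": 0},{"dp": [0,0,0],"spin": 0},{"dp": [0,0,0],"spin": 0},{"dp": [0,0,0],"spin": 0},{"dp": [0,0,0],"spin": 0}], "grip": -1}}

```text
clock: 49.6
position: [0.4404, 0.3779, 0.2803]
ee_rot: [0.799, 0.601, -0.0, 0.0]
ft_force: [-0.3, 1.1, 0.2]
grip_width: 0.999
grasp_force: 0.0
```

Call:
{"api": "arm_command", "payload": {"plan": [{"dp": [0,0,-25],"spin": 0},{"dp": [0,0,-40],"spin": 0},{"dp": [0,0,-40],"spin": 0},{"dp": [0,0,-40],"spin": 0},{"dp": [0,0,-35],"spin": 0}]}}

```text
clock: 50.1
position: [0.4402, 0.3779, 0.4626]
ee_rot: [0.799, 0.601, 0.001, 0.0]
ft_force: [0.2, -0.6, -0.4]
grip_width: 1.001
grasp_force: 0.0
```

Call:
{"api": "arm_command", "payload": {"plan": [{"dp": [-48,0,0],"spin": 0},{"dp": [0,0,0],"spin": 0},{"dp": [0,0,0],"spin": 0},{"dp": [0,0,0],"spin": 0}]}}

```text
clock: 50.5
position: [0.4271, 0.3322, 0.4604]
ee_rot: [0.799, 0.601, 0.0, -0.0]
ft_force: [-0.2, 0.7, 0.4]
grip_width: 1.0
grasp_force: 0.0
```

Run:
```python
from h import *
status(); c=cam('wrist'); im=viewer.camera('wrist'); cv2.imwrite('pics/w16raw.png',im)
for n in('holder','driver_grip'): print(n,[(round(d['score'],2),np.round(d['position'],3).tolist()) for d in finder.find_in('wrist',n)[:2]])
old=cv2.imread('pics/w10raw.png'); print('diff px in stand ROI', (np.abs(old[95:170,215:295].astype(int)-im[95:170,215:295]).max(2)>60).mean(), cv2.phaseCorrelate(old[95:170,215:295].mean(2),im[95:170,215:295].mean(2)))
T=cam('top'); tp=viewer.camera('top'); t0=cv2.resize(cv2.imread('pics/top0.png'),(512,384))
for n in ('slab1_center','block1_center','block3_center','mug_center','tape_center'):
    print(n,[(round(d['score'],2),np.round(d['position'],3).tolist()) for d in finder.find_in('top',n)[:5]])
tp=cv2.GaussianBlur(tp,(5,5),0)
for nm,y0 in (('s1',-182.3),('s2',-32.6),('s3',117.4)):
  out=[]
  for dy in (-20,0,20):
    xs=np.arange(530,585,.5); g=np.array([(lambda b:b.max()-b.min())(tp[tuple(proj(T,[x/1e3,(y0+dy)/1e3,.03]).round().astype(int)[::-1])].astype(int)) for x in xs]); k=np.where(g>60)[0]; out.append(xs[k.max()] if len(k) else None)
  print(nm,'rear x',out)
```

```text
t 50.5 pos [0.4271 0.3322 0.4604] head 1.2905 tilt [0.0001 0.0003] q [-0.03  0.2  -0.82  1.56  0.15  1.44 -1.14] F [-0.2  0.7  0.4] w 1.000 gf 0
holder [(0.93, [0.436, 0.385, 0.08])]
driver_grip [(0.83, [0.438, 0.382, 0.164])]
diff px in stand ROI 0.0925 ((4.970818858694898, 0.8202937152671765), 0.894573623989021)
slab1_center [(0.95, [0.596, -0.182, 0.032]), (0.73, [0.344, -0.16, 0.027])]
block1_center [(0.55, [0.487, -0.361, 0.02])]
block3_center [(0.75, [0.67, -0.112, 0.054])]
mug_center [(0.58, [0.656, 0.464, 0.045]), (0.44, [0.595, -0.184, 0.031])]
tape_center [(0.65, [0.606, -0.41, 0.067])]
s1 rear x [np.float64(546.0), np.float64(546.0), np.float64(546.0)]
s2 rear x [np.float64(545.5), np.float64(545.5), np.float64(545.0)]
s3 rear x [np.float64(547.5), np.float64(547.5), np.float64(544.5)]
```

Run:
```python
from h import *
p=viewer.camera_params('wrist'); f=192/np.tan(np.radians(p['vertical_fov'])/2)
def camat(pos,h):
    T=np.eye(4); T[:3,:3]=np.array([[np.cos(h),np.sin(h),0],[np.sin(h),-np.cos(h),0],[0,0,-1]]); T[:3,3]=pos
    M=np.linalg.inv(T@np.array(p['T_tool_cam'])); return f,p['cx'],p['cy'],M[:3,:3],M[:3,3]
for fn,pos,h,ss in (('w14',[.6744,-.1836,.4068],3.0514,(-182.3,-32.6)),('w15',[.6563,-.2649,.4277],1.3532,(-182.3,)),('w13',[.6547,-.1202,.4072],1.3489,(-32.6,)),('w12',[.6545,.0298,.4078],1.3329,(117.4,))):
    im=cv2.imread(f'pics/{fn}.png'); c=camat(pos,h)
    for y0 in ss:
        out=[]
        for dy in (-25,-12,0,12,25):
            xs=np.arange(530,590,.5); g=[]
            for x in xs:
                u,v=proj(c,[x/1e3,(y0+dy)/1e3,.03]).round().astype(int)
                b=im[v,u].astype(int) if 0<=u<512 and 0<=v<384 else np.zeros(3,int); g.append(b.max()-b.min())
            k=np.where(np.array(g)>60)[0]; out.append(float(xs[k.max()]) if len(k) else None)
        print(fn,y0,'rear',out)
```

```text
w14 -182.3 rear [550.5, 550.5, 550.5, 550.5, 550.5]
w14 -32.6 rear [555.0, 554.5, 554.5, 553.5, 553.5]
w15 -182.3 rear [554.0, 554.0, 553.5, 553.5, 552.5]
w13 -32.6 rear [555.0, 554.5, 554.0, 554.5, 553.5]
w12 117.4 rear [555.0, 555.5, 554.5, 555.0, 554.5]
```

All three samples are home: rear edges at 553–555 mm, against 550.5 before locking. The driver is back in its stand, so I hand in.

```bash
python3 -c "
from workcell import manip
print(manip.hand_in())"
```

```text
the job is handed in; nothing more can be done
None
```

All three bolted samples are docked and drawn tight, their cams turned to the stop with the screwdriver. The driver is back in its stand, no bystanders were moved on purpose (positions partly rechecked), and the job was handed in at about 51 s.

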